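Hang the bench light and set its dimmer

TASK

Hook the bracket light into the top slot of the slotted upright and press it down until it locks fully home. Then roll the knurled wheel of the dimmer upward until its white bar stands at the fourth click above off, the broad mark, and leave it there; leave everything else where it is.

Things in the scene. Friction and masses are not known exactly. Their poses are not given: they have to be found in the camera images.
- light_grip (a point): Bracket light, bare metal, about 250 g: level arm 147 long, 16 wide (y), 25 high, top 75 mm above its underside; lamp head 50x90x22 under the -x end, upright flange at the +x end. Point: centre of the arm's section near mid-length, near the centre of mass; x to the hook, z up. Free arm 35 mm either side; arm underside 50 mm up. Flange face is 80 mm towards +x.
- light_hook (a point): On the light's flange (40 wide, 75 high): root of the hook, underside of its neck at the flange's outer face, 80 mm in x ahead of light_grip and 12.5 mm lower. Hook 9 mm wide (y): neck 8 high reaching 10.5 mm in +x; at its end a 5 mm lip hangs 12 below the neck (gap 5.5 to the flange) with a round ridge 2 mm proud on its back. Axes as light_grip. Arm top is 25 mm above this point.
- slot_seat (a point): Steel slotted upright, fixed: plate 60 wide, 250 high, 4 thick, x pointing into its front face. Slots 16 wide, 28 high, lower edges 80, 140, 200 mm up. Point: middle of the top slot's lower edge on the front face. Hook goes in level, neck about 16 mm above it (20-high hook in 28-high slot), then down; home when light_hook meets this point. A spring catch behind needs 5 to 10 N of push to pass.
- wheel_axis (a point): Grey dimmer console, fixed, 170x150x230. Point: centre of its black wheel, 85 mm above the table; axis y, x away from the console's front. Wheel 86 over 24 round ribs, 24 wide. Open only in front and above: case overhangs from 60 mm above the axis, front edge 12 mm before it; sill 52 to 70 mm before it, 66 mm high. Cheeks (34 mm radius) flank the wheel; a tool leaning back to -x by 25 to 50 deg fits.
- wheel (a joint): Wheel angle, rad. 0 = off: white bar on the rim faces straight to the front (-x), at the lowest tick. Grows as the front of the rim rolls up (top goes to +x). It clicks every 15 deg (0.262 rad, 11 mm of rim), springs into the nearest click when let go, and needs about 3 N along the rim. Ticks on the cheeks every click; the broad one is click 4 (1.047 rad), bar 30 deg before top. Starts at click 0, 1 or 2.
- spool: Bystander: yellow plastic spool, 68 mm across, 70 high, standing on a square tile coaster at the left; origin at its underside.
- jar: Bystander: glass jar with metal lid, 54 mm across, 75 high, standing between upright and console; origin at its underside.
- mug: Bystander: white mug, 80 mm across, 90 high, at the right; origin at its underside.
- driver: Bystander: hex driver with black handle, 170 mm long, lying at the left; origin at its underside, x along it.
Mind the look-alikes: they are no part of the job. Leave any red or yellow look-alike of the part that bears light_grip alone.

How it is judged:
By the outcome, as a careful person would: the job done as asked, in the order asked, and still so for the second after the job is handed in, with the robot touching nothing.
It also fails if it takes over 72 s, if anything falls off the work surface, if the arm or the gripper's body presses on something with over 40 N, if the wrist force passes 120 N, or if a joint passes its speed limit or range.

ROBOT

A 6-joint arm with a two-finger parallel gripper is mounted at the origin on the work surface. World frame = base frame: x ahead of the robot, y to its left, z up, the work surface at z = 0. Lengths are in m, angles in rad, forces in N, time in s.
With the tool pointing down it reaches from about 0.3 to 0.775 m from the base axis. Payload 14.6 kg.
Tool frame: the origin (TCP) lies at the very end of the fingers, on their centre line; the grasp point (between the pads) lies 19 mm behind it; z points along the fingers, y is the direction in which the jaws open and shut (so a half turn about z gives the same grasp; the last joint's range is limited). The gripper opens to 94 mm and grips with 3 to 60 N. Pads are 16 mm wide; open, the fingers measure 119 mm over their backs; the gripper's body (75 mm by 177 mm) begins 78 mm behind the grasp point.
Start: joints at [-1.391, 0.3, 1.521, -0, 1.321, -0.067], TCP at [0.134, -0.533, 0.205] pointing down, gripper open.
Joint ranges: [-3.03, 3.03], [-0.79, 2.21], [0.23, 2.52], [-1.04, 4.18], [0, 3.07], [-2.55, 2.55]. Speed limits (rad/s): [2.22, 2.22, 2.57, 3.14, 3.14, 3.14].

INTERFACE

Orientations are given as [roll, pitch, yaw] about the fixed x, y, z axes, in that order (R = Rz(yaw) Ry(pitch) Rx(roll)).
In Python, from station import ctrl, vision, ticket gives the robot as it stands.
- The arm moves only by the tool step_arm, never from a script. Its argument "steps" is a list of rows, each an object of numbers: "x", "y", "z": the shift along the tool's x, y, z in m; "ax", "ay", "az": the turn, a rotation vector about the tool's x, y, z in degrees; "claw": the finger opening in m, from 0 to 0.094. A call has 1 to 5 rows; each row shifts and turns the pose as measured when the row begins, along the tool's axes as they then stand; what a row does not reach is not made up. A row lasts 1/12 s, in which the tool goes at most 41.7 mm and 7.16 degrees, less where a joint would pass 70% of its speed; a pose out of reach is approached as far as the arm can. A call with a gripper value outside its range is refused whole. The fingers move at their own pace and stop on an object; "grip_force" is the grip in N (left out, the last holds). Time passes only in rows, so rows that do not move let the fingers close. It gives the time, the measured TCP pose, the force and the opening at its end, in the units of the state.
- ctrl.get_obs(): the state, without advancing time (a new reading comes with each control period).
- vision.camera(name): name is "scene" or "top"; returns (picture, depth): 420x560x3 uint8, red, green, blue; 420x560 float32, m along the optical axis (not along the pixel's ray), 0 where there is no reading.
- vision.camera_params(name): a dict with "fov_y" (degrees; the focal length in pixels is half the picture's height over the tangent of half this angle, whatever the lens; pixels are square), "cx", "cy" (the principal point, pixels), "k1" (the pictures are not rectified: a ray, as slopes to the right and down, at radius r is drawn at 1 + k1 r^2 times it, then the intrinsics apply), "origin" and "attitude" of the camera in the world. Camera axes: x right, y up, looking along -z (the intrinsics and any distortion apply to the point x, -y, -z); pixel columns grow to the right and rows downward; lengths in m; the calibration is good to about 2 mm. A picture is of the moment at which its call begins. camera_params takes no time and is no camera call.
- ticket.hand_in(): hands the job in, once; it reports no verdict.
The state is a dict: "time_s": time; "qpos": joint angles; "joint_vel": joint speeds; "tau": joint torques, N m; "ee_pos": TCP position; "eef_rot": TCP orientation; "force": force on the tool from outside, world axes, zero at the start; "moment": the same for the moment, N m; "grip_width": finger opening in m.
Only numpy, scipy, OpenCV 4.12 (cv2) and the standard library are available. Lean on these libraries where they do the work, as an engineer would, in place of code of your own. Each camera call takes 0.05 s, during which the arm holds its last target.

## Working session

There is one attempt and no reset: what is moved stays moved. The work goes in short steps, Python scripts to look and compute and a tool call to move; the robot and the scene stay as the last step left them, time stands still between calls to the robot, and variables do not carry over. Pictures are saved under pics/ and viewed, and the job is handed in when it is done.

Besides the shell and the picture viewer there is one more tool, called after ">>>" as name(argument=value, ...) on one line, values as JSON. step_arm: Moves the arm, as the interface text tells. Its arguments: {"type":"object","properties":{"steps":{"type":"array"},"grip_force":{"type":"number"}},"required":["steps"]}

```bash
ls; mkdir -p pics; cat > h.py <<'E'
import numpy as np, cv2, math
from scipy.spatial.transform import Rotation as R
from station import ctrl, vision, ticket
def snap(n,tag):
    im,d=vision.camera(n); cv2.imwrite(f'pics/{tag}.png',im[:,:,::-1]); np.savez(f'pics/{tag}.npz',im=im,d=d); return im,d
E
python3 - <<'E'
from h import *
for n in('scene','top'):
    snap(n,n+'0'); print(vision.camera_params(n))
print(ctrl.get_obs())
E
```

```text
pics
{'fov_y': 52.73040255459365, 'cx': 281.2866289896186, 'cy': 207.81055808955503, 'k1': -0.08805468263988715, 'origin': array([ 1.18726581, -0.63878651,  0.88960007]), 'attitude': array([0.916001  , 0.00103959, 0.84532297])}
{'fov_y': 48.90514635879027, 'cx': 280.1528106751695, 'cy': 208.56848194030127, 'k1': -0.05706462834247183, 'origin': array([ 3.14555288e-01, -7.60983174e-04,  1.16662608e+00]), 'attitude': array([ 0.14441159,  0.01605248, -1.59790642])}
{'time_s': 0.1, 'qpos': array([-1.39059998e+00,  3.00409578e-01,  1.52149074e+00, -5.23111191e-06,
        1.32070015e+00, -6.65721434e-02]), 'joint_vel': array([-0.00168389, -0.0002939 , -0.00198057, -0.00172131,  0.00074947,
       -0.00053387]), 'tau': array([ 2.07004960e-03, -5.32642722e+01, -3.53283191e+01,  7.09267915e-02,
        2.35034258e-02, -7.09016649e-05]), 'ee_pos': array([ 0.13431978, -0.53311491,  0.20495829]), 'eef_rot': array([-3.14058673e+00, -6.19869591e-05,  2.46769754e-01]), 'force': array([ 0.17014153, -0.28205423, -0.41441157]), 'moment': array([ 0.04267795, -0.02369888,  0.01955315]), 'grip_width': 0.0939709738057874}
```

View pics/scene0.png

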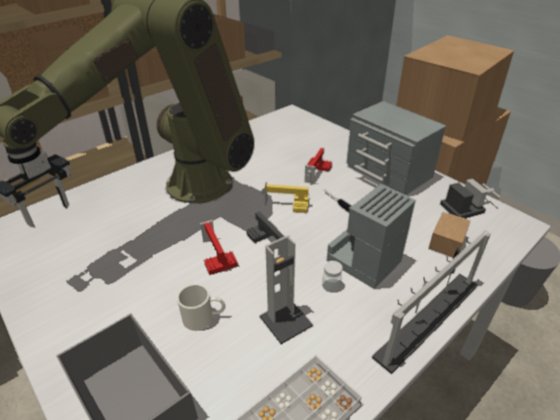

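View pics/top0.png

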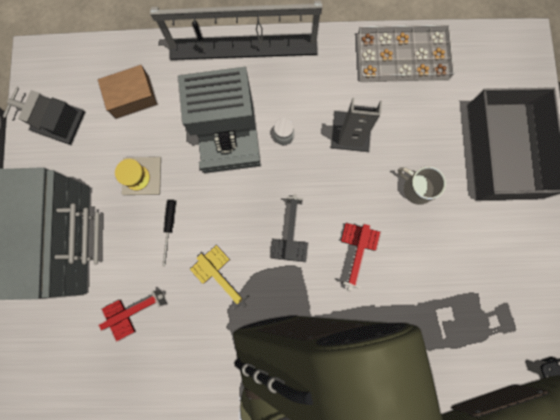

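The bare-metal light is in the top view at about (290,225), with its hook end up at (291,200). The upright is at about (360,125) and the console at about (220,120). Next I'll work out point clouds and crops.

```bash
cat >> h.py <<'E'
def K(n):
    p=vision.camera_params(n); f=210/math.tan(math.radians(p['fov_y']/2))
    return p,np.array([[f,0,p['cx']],[0,f,p['cy']],[0,0,1]]),np.array([p['k1'],0,0,0,0.]),R.from_euler('xyz',p['attitude']).as_matrix()
def cloud(n,d):
    p,k,D,A=K(n); h,w=d.shape
    u,v=np.meshgrid(np.arange(w),np.arange(h))
    s=cv2.undistortPoints(np.stack([u,v],-1).reshape(-1,1,2).astype(float),k,D).reshape(h,w,2)
    c=np.stack([s[...,0]*d,-s[...,1]*d,-d],-1)
    P=c@A.T+p['origin']; P[d==0]=np.nan; return P
def proj(n,X):
    p,k,D,A=K(n); c=(np.atleast_2d(X)-p['origin'])@A; c=c*[1,-1,-1]
    return cv2.projectPoints(c.astype(float),np.zeros(3),np.zeros(3),k,D)[0].reshape(-1,2)
def load(t): z=np.load(f'pics/{t}.npz'); return z['im'],z['d']
def crop(im,x0,y0,x1,y1,s,name): cv2.imwrite(f'pics/{name}.png',cv2.resize(im[y0:y1,x0:x1,::-1],None,fx=s,fy=s,interpolation=cv2.INTER_CUBIC))
E
python3 - <<'E'
from h import *
im,d=load('top0');P=cloud('top',d)
np.set_printoptions(precision=4,suppress=True)
for uv in [(300,300-20),(290,225),(290,250),(225,140),(365,105),(350,140),(284,130),(215,90),(430,60)]: print(uv,P[uv[1],uv[0]])
crop(im,255,180,325,270,8,'t_light');crop(im,310,80,400,165,7,'t_up');crop(im,165,60,275,180,5,'t_con')
im,d=load('scene0');P=cloud('scene',d)
for uv in [(265,230),(210,130),(375,250),(282,240)]: print(uv,P[uv[1],uv[0]])
crop(im,235,200,320,345,4,'s_up');crop(im,315,180,425,290,5,'s_con')
E
```

```text
(300, 280) [ 0.3029 -0.0314 -0.0013]
(290, 225) [ 0.4334 -0.0099  0.0769]
(290, 250) [ 0.3743 -0.0081  0.076 ]
(225, 140) [0.6343 0.1373 0.1184]
(365, 105) [ 0.7539 -0.218   0.0021]
(350, 140) [ 0.643  -0.1652  0.0577]
(284, 130) [ 0.6672 -0.0023  0.0781]
(215, 90) [nan nan nan]
(430, 60) [nan nan nan]
(265, 230) [ 0.3918 -0.0032  0.0207]
(210, 130) [ 0.237  -0.0688  0.3335]
(375, 250) [0.7497 0.0727 0.1378]
(282, 240) [ 0.6484 -0.1596  0.2434]
```

```bash
cd pics; python3 -c "
import cv2,numpy as np
f=[cv2.imread(x+'.png') for x in('t_light','t_up','t_con','s_up','s_con')]
f=[cv2.resize(i,(int(i.shape[1]*300/i.shape[0]),300)) for i in f]
a=np.hstack(f[:3]);b=np.hstack(f[3:]);w=max(a.shape[1],b.shape[1])
p=lambda i:np.pad(i,((0,0),(0,w-i.shape[1]),(0,0)))
cv2.imwrite('m.png',np.vstack([p(a),p(b)]));print(w)"
```

```text
825
```

View pics/m.png

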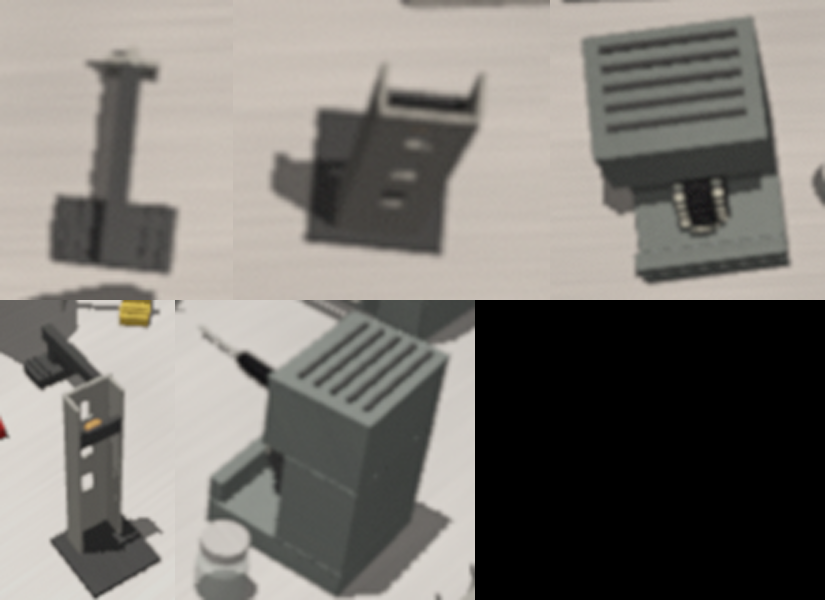

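```bash
cat > fit.py <<'E'
from h import *
np.set_printoptions(precision=4,suppress=True)
from scipy.optimize import least_squares
C=[]
ims={}
for n in('top','scene'):
    im,d=load(n+'0');ims[n]=(im,cloud(n,d))
for n in ims:
    P=ims[n][1]
    # light
    m=(P[...,0]>.3)&(P[...,0]<.55)&(P[...,1]>-.08)&(P[...,1]<.05)&(P[...,2]>.008)&(P[...,2]<.1)
    q=P[m]; print(n,'light',len(q),q.min(0),q.max(0))
    top=q[q[:,2]>.068]; print(len(top),'z med',np.median(top[:,2]))
    rect=cv2.minAreaRect((top[:,:2]*1000).astype(np.float32)); print(rect)
    mm=(P[...,0]>.55)&(P[...,0]<.75)&(P[...,1]>-.26)&(P[...,1]<-.10)&(P[...,2]>.03)&(P[...,2]<.3)
    q=P[mm]; print('up',len(q),q.min(0),q.max(0))
    for z in np.arange(.04,.27,.03):
        s=q[abs(q[:,2]-z)<.006]
        if len(s)>4:
            vy,_,x0,y0=0,0,0,0
            print(z,len(s),s.min(0),s.max(0))
    mm=(P[...,0]>.5)&(P[...,0]<.95)&(P[...,1]>.03)&(P[...,1]<.3)&(P[...,2]>.03)&(P[...,2]<.3)
    q=P[mm]; print('con',len(q),q.min(0),q.max(0))
    t=q[q[:,2]>.222]; print(len(t),np.median(t[:,2]),cv2.minAreaRect((t[:,:2]*1000).astype(np.float32)))
E
python3 fit.py
```

```text
top light 1099 [ 0.349  -0.0539  0.0082] [0.5157 0.0393 0.0808]
446 z med 0.0757661298114205
((427.665283203125, -18.206207275390625), (36.11451721191406, 150.34693908691406), 86.47671508789062)
up 1157 [ 0.637  -0.2061  0.0302] [ 0.6791 -0.1406  0.255 ]
0.04 36 [ 0.639  -0.1999  0.0341] [ 0.6786 -0.1429  0.0458]
0.07 36 [ 0.6395 -0.2003  0.0641] [ 0.6677 -0.1417  0.075 ]
0.1 39 [ 0.6392 -0.2005  0.0943] [ 0.6767 -0.1407  0.1056]
0.13000000000000003 50 [ 0.639  -0.2015  0.1243] [ 0.6723 -0.1414  0.136 ]
0.16000000000000003 44 [ 0.6391 -0.1989  0.1542] [ 0.6776 -0.1406  0.1658]
0.19000000000000003 66 [ 0.639  -0.201   0.1843] [ 0.6786 -0.1411  0.1958]
0.22000000000000006 54 [ 0.6394 -0.2032  0.2141] [ 0.669  -0.1413  0.2256]
0.25000000000000006 142 [ 0.637  -0.2061  0.244 ] [ 0.6766 -0.1419  0.255 ]
con 8336 [0.5818 0.0308 0.03  ] [0.9414 0.3    0.2414]
3510 0.23156357775579106 ((702.3399047851562, 145.76641845703125), (113.2139892578125, 151.39666748046875), 5.456389427185059)
scene light 583 [ 0.35   -0.0563  0.0083] [0.5058 0.0047 0.0778]
199 z med 0.07376460921920736
((429.1240234
[... 182 characters left out ...]
 0.6806 -0.1453  0.046 ]
0.07 86 [ 0.6389 -0.2099  0.0641] [ 0.6816 -0.1458  0.0758]
0.1 75 [ 0.6423 -0.2094  0.0941] [ 0.6821 -0.1468  0.1052]
0.13000000000000003 96 [ 0.6448 -0.2096  0.1241] [ 0.6806 -0.1464  0.1354]
0.16000000000000003 61 [ 0.6405 -0.2088  0.1541] [ 0.6808 -0.1471  0.1658]
0.19000000000000003 128 [ 0.6412 -0.2088  0.1842] [ 0.6807 -0.1465  0.196 ]
0.22000000000000006 96 [ 0.6433 -0.2084  0.214 ] [ 0.6802 -0.1457  0.226 ]
0.25000000000000006 121 [ 0.6387 -0.2079  0.244 ] [ 0.6815 -0.1441  0.2511]
con 6238 [0.5898 0.0301 0.0301] [0.9441 0.2996 0.2358]
1586 0.22956294526125293 ((704.0338745117188, 143.162353515625), (115.5850601196289, 154.58322143554688), 4.488921642303467)
```

```bash
cat > fit2.py <<'E'
from fit import *
print('-----')
for n in ims:
    P=ims[n][1]
    q=P.reshape(-1,3)
    if n=='top':
        m=(abs(q[:,0]-.64)<.008)&(q[:,1]>-.215)&(q[:,1]<-.13)&(q[:,2]>.03)&(q[:,2]<.245)
    else:  # scene sees back: 
        m=(abs(q[:,0]-.644)<.006)&(q[:,1]>-.2)&(q[:,1]<-.15)&(q[:,2]>.03)&(q[:,2]<.245)
    s=q[m]
    for it in range(4):
        A=np.c_[np.ones(len(s)),s[:,1]+.175,s[:,2]-.15]; c=np.linalg.lstsq(A,s[:,0],rcond=None)[0]; r=s[:,0]-A@c; k=abs(r)<max(2*r.std(),.0008)
        s=s[k]
    print(n,'front plane x=a+b(y+.175)+c(z-.15)',c,r.std(),len(s))
    # y edges per row of z
    for f in (min,max): pass
    ys=[(s[abs(s[:,2]-z)<.005,1].min(),s[abs(s[:,2]-z)<.005,1].max()) for z in np.arange(.04,.24,.01) if (abs(s[:,2]-z)<.005).sum()>4]
    print('edges',np.median(ys,0))
    # light
    m=(q[:,0]>.365)&(q[:,0]<.495)&(abs(q[:,1]+.012)<.03)&(q[:,2]>.068)&(q[:,2]<.09)
    t=q[m]
    # per x-bin centre
    xs=np.arange(.37,.495,.005);cs=[]
    for x in xs:
        b=t[abs(t[:,0]-x)<.0035,1]
        if len(b)>2: cs.append((x,(b.min()+b.max())/2,b.max()-b.min()))
    cs=np.array(cs);pf=np.polyfit(cs[:,0]-.43,cs[:,1],1);print('arm',pf,np.median(cs[:,2]),np.std(cs[:,1]-np.polyval(pf,cs[:,0]-.43)), 'ztop',np.median(t[:,2]))
    fl=q[(q[:,0]>.48)&(q[:,0]<.53)&(abs(q[:,1]+.018)<.04)&(q[:,2]>.02)&(q[:,2]<.09)]
    print('flange',np.sort(fl[:,0])[-12:],fl[:,1].min(),fl[:,1].max(),len(fl))
    lh=q[(q[:,0]>.33)&(q[:,0]<.53)&(abs(q[:,1]+.01)<.06)&(q[:,2]>.01)&(q[:,2]<.06)]
    print('head minx',np.sort(lh[:,0])[:8],lh[:,1].min(),lh[:,1].max(),np.median(lh[:,2]))
E
python3 fit2.py | sed -n '/-----/,$p'
```

```text
-----
top front plane x=a+b(y+.175)+c(z-.15) [0.6428 0.1314 0.0016] 0.0005483538915436347 637
edges [-0.1999 -0.142 ]
arm [-0.1376 -0.0134] 0.014386506604743247 0.0006277056473434902 ztop 0.07573745610052884
flange [0.5035 0.5037 0.5056 0.5059 0.506  0.5062 0.5082 0.5083 0.5085 0.5101
 0.5107 0.5114] -0.04161143176734545 -0.004578209340031317 124
head minx [0.349  0.3491 0.3492 0.3493 0.3494 0.3495 0.3495 0.3496] -0.05391400460568541 0.03930481253111708 0.023128621195132038
scene front plane x=a+b(y+.175)+c(z-.15) [ 0.6474  0.1099 -0.0035] 0.0007819522088372029 342
edges [-0.1821 -0.1535]
arm [-0.1308 -0.0138] 0.015937755280594046 0.0006243923498489557 ztop 0.07377437189887281
flange [0.5    0.5002 0.5007 0.5009 0.5012 0.5013 0.5014 0.5016 0.5025 0.5026
 0.5056 0.5058] -0.044652213505739335 -0.0025169945059285714 47
head minx [0.35   0.3502 0.3506 0.352  0.3522 0.3525 0.3526 0.3529] -0.05630755308211166 0.001256851878448484 0.022697737092942982
```

```bash
cat > ov.py <<'E'
from h import *
def upright(x,y,yaw,zs=.2):
    # local pts: plate front corners, slots; seat pos (x,y,zs)
    c,s=math.cos(yaw),math.sin(yaw); M=np.array([[c,-s,0],[s,c,0],[0,0,1]])
    polys=[]
    for (y0,y1,z0,z1) in [(-.03,.03,0,.25)]+[(-.008,.008,a,a+.028) for a in(.08,.14,.2)]:
        polys.append(np.array([[0,y0,z0],[0,y1,z0],[0,y1,z1],[0,y0,z1]]))
    polys.append(np.array([[0.004,-.008,.2],[0.004,.008,.2],[0.004,.008,.228],[0.004,-.008,.228]]))
    return [p@M.T+[x,y,zs-.2] for p in polys]
def box(x0,x1,y0,y1,z0,z1): return [np.array([[x0,y0,z],[x1,y0,z],[x1,y1,z],[x0,y1,z]]) for z in(z0,z1)]
def place(polys,pos,yaw): 
    M=R.from_euler('z',yaw).as_matrix(); return [p@M.T+pos for p in polys]
LIGHT=box(-.067,.08,-.008,.008,-.0125,.0125)+[np.array([[.08,-.02,-.0625],[.08,.02,-.0625],[.08,.02,.0125],[.08,-.02,.0125]])]+box(.08,.0905,-.0045,.0045,-.0125,-.0045)+box(.0855,.0905,-.0045,.0045,-.0245,-.0045)
WH=[np.c_[.043*np.cos(np.linspace(0,6.28,48)),np.full(48,yy),.043*np.sin(np.linspace(0,6.28,48))] for yy in(-.012,.012)]
WH+=box(-.07,-.052,-.075,.075,-.085,-.019)+box(-.012,.1,-.075,.075,.06,.145)
def draw(n,im,items,win,s,name):
    x0,y0,x1,y1=win; c=cv2.resize(im[y0:y1,x0:x1,::-1],None,fx=s,fy=s,interpolation=cv2.INTER_CUBIC)
    for ps,col in items:
        for p in ps:
            uv=((proj(n,p)-[x0,y0]+.5)*s)
            cv2.polylines(c,[np.round(uv*16).astype(np.int32)],True,col,1,cv2.LINE_AA,4)
    cv2.imwrite(f'pics/{name}.png',c); return c
E
python3 - <<'E'
from ov import *
U=upright(.6433,-.172,-.131)
c=.431;L=place(LIGHT,[.423,-.0125,.0625],-.135)
res=[]
for n,w1,w2 in(('top',(320,85,395,160),(260,185,320,270)),('scene',(250,220,325,345),(235,200,300,260))):
    im,_=load(n+'0')
    res+= [draw(n,im,[(U,(0,255,0))],w1,6,'a'),draw(n,im,[(L,(0,0,255))],w2,6,'b')]
f=[cv2.resize(i,(int(i.shape[1]*400/i.shape[0]),400)) for i in res]
cv2.imwrite('pics/ov1.png',np.hstack(f[:2]));cv2.imwrite('pics/ov2.png',np.hstack(f[2:]))
E
```

```text
(no output)
```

View pics/ov1.png

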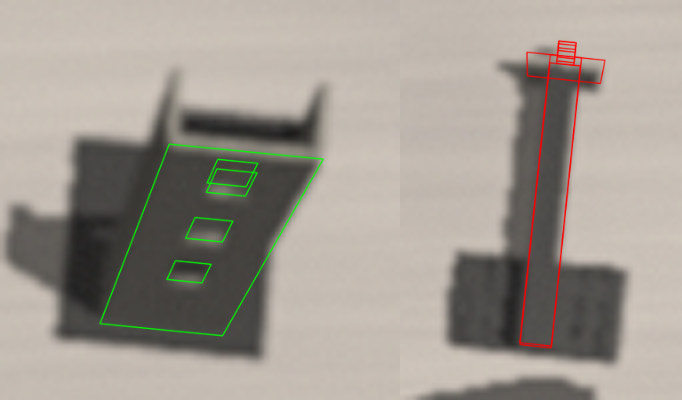

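View pics/ov2.png

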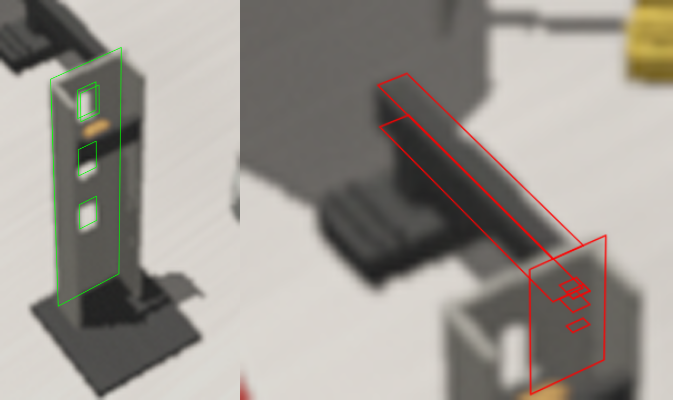

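```bash
cat >> h.py <<'E'
def delta(x,y,z,rpy):
    o=ctrl.get_obs(); Rc=R.from_euler('xyz',o['eef_rot']); Rt=R.from_euler('xyz',rpy)
    d=Rc.inv().apply(np.array([x,y,z])-o['ee_pos']); rv=np.degrees((Rc.inv()*Rt).as_rotvec())
    print('t',round(o['time_s'],2),'pos',np.round(o['ee_pos'],4),'rpy',np.round(o['eef_rot'],3),'F',np.round(o['force'],1),'w',round(o['grip_width'],4))
    print('tool shift mm',np.round(d*1000,1),'turn deg',np.round(rv,2))
E
python3 -c "
from h import *
delta(.4428,-.0152,.19,[math.pi,0,-.135])"
```

```text
t 0.1 pos [ 0.1343 -0.5331  0.205 ] rpy [-3.141 -0.     0.247] F [ 0.2 -0.3 -0.4] w 0.094
tool shift mm [ 425.6 -426.9   15.4] turn deg [-6.000e-02  1.000e-02  2.187e+01]
```

>>> step_arm(steps=[{"x":0.028,"y":-0.028,"z":0.001},{"x":0.028,"y":-0.028,"z":0.001},{"x":0.028,"y":-0.028,"z":0.001},{"x":0.028,"y":-0.028,"z":0.001},{"x":0.028,"y":-0.028,"z":0.001}], grip_force=60)

```text
validation failed for argument at $.st...
```

>>> step_arm(steps=[{"x":0.028,"y":-0.028,"z":0.001},{"x":0.028,"y":-0.028,"z":0.001},{"x":0.028,"y":-0.028,"z":0.001},{"x":0.028,"y":-0.028,"z":0.001},{"x":0.028,"y":-0.028,"z":0.001}])

```text
validation failed for argument at $.st...
```

```bash
python3 -c "
from h import *
delta(.4428,-.0152,.19,[math.pi,0,-.135])"
```

```text
t 0.1 pos [ 0.1343 -0.5331  0.205 ] rpy [-3.141 -0.     0.247] F [ 0.2 -0.3 -0.4] w 0.094
tool shift mm [ 425.6 -426.9   15.4] turn deg [-6.000e-02  1.000e-02  2.187e+01]
```

>>> step_arm(steps=[{"x":0.028,"y":-0.028,"z":0.001,"ax":0,"ay":0,"az":0,"claw":0.094},{"x":0.028,"y":-0.028,"z":0.001,"ax":0,"ay":0,"az":0,"claw":0.094},{"x":0.028,"y":-0.028,"z":0.001,"ax":0,"ay":0,"az":0,"claw":0.094},{"x":0.028,"y":-0.028,"z":0.001,"ax":0,"ay":0,"az":0,"claw":0.094},{"x":0.028,"y":-0.028,"z":0.001,"ax":0,"ay":0,"az":0,"claw":0.094}], grip_force=60)

```text
time_s: 0.52
ee_pos: [0.2353, -0.3603, 0.1967]
eef_rot: [-3.136, 0.001, 0.239]
force: [0.5, -0.7, 0.5]
grip_width: 0.0941
```

>>> step_arm(steps=[{"x":0.028,"y":-0.028,"z":0,"ax":0,"ay":0,"az":0,"claw":0.094},{"x":0.028,"y":-0.028,"z":0,"ax":0,"ay":0,"az":0,"claw":0.094},{"x":0.028,"y":-0.028,"z":0,"ax":0,"ay":0,"az":0,"claw":0.094},{"x":0.028,"y":-0.028,"z":0,"ax":0,"ay":0,"az":0,"claw":0.094},{"x":0.028,"y":-0.028,"z":0,"ax":0,"ay":0,"az":0,"claw":0.094}])

```text
time_s: 0.93
ee_pos: [0.34, -0.1817, 0.1966]
eef_rot: [-3.135, 0.001, 0.236]
force: [0.5, -1.1, -0.4]
grip_width: 0.094
```

>>> step_arm(steps=[{"x":0.015,"y":-0.015,"z":0,"ax":0,"ay":0,"az":5.5,"claw":0.094},{"x":0.015,"y":-0.018,"z":0,"ax":0,"ay":0,"az":5.5,"claw":0.094},{"x":0.015,"y":-0.02,"z":0,"ax":0,"ay":0,"az":5.5,"claw":0.094},{"x":0.015,"y":-0.02,"z":0,"ax":0,"ay":0,"az":5.5,"claw":0.094}])

```text
time_s: 1.27
ee_pos: [0.3955, -0.0961, 0.197]
eef_rot: [-3.136, 0.003, -0.156]
force: [-0.4, -0.5, 0.3]
grip_width: 0.094
```

```bash
python3 -c "
from h import *
delta(.4428,-.0152,.19,[math.pi,0,-.135])"
```

```text
t 1.27 pos [ 0.3955 -0.0961  0.197 ] rpy [-3.136e+00  3.000e-03 -1.560e-01] F [-0.4 -0.5  0.3] w 0.094
tool shift mm [ 34.1 -87.2   7.4] turn deg [-0.33  0.18 -1.22]
```

>>> step_arm(steps=[{"x":0.011,"y":-0.03,"z":0.002,"ax":-0.3,"ay":0.2,"az":-1.2,"claw":0.094},{"x":0.011,"y":-0.03,"z":0.002,"ax":0,"ay":0,"az":0,"claw":0.094},{"x":0.01,"y":-0.023,"z":0.002,"ax":0,"ay":0,"az":0,"claw":0.094},{"x":0,"y":0,"z":0,"ax":0,"ay":0,"az":0,"claw":0.094}])

```text
time_s: 1.6
ee_pos: [0.4421, -0.0117, 0.1904]
eef_rot: [-3.141, -0.0, -0.14]
force: [0.0, -0.6, -0.8]
grip_width: 0.0941
```

```bash
python3 -c "
from h import *
delta(.4428,-.0152,.0435,[math.pi,0,-.135])
snap('top','top1');im,d=snap('scene','scene1')"
```

```text
t 1.6 pos [ 0.4421 -0.0117  0.1904] rpy [-3.141 -0.    -0.14 ] F [ 0.  -0.6 -0.8] w 0.0941
tool shift mm [  1.2   3.5 146.9] turn deg [-0.04 -0.   -0.28]
```

View pics/scene1.png

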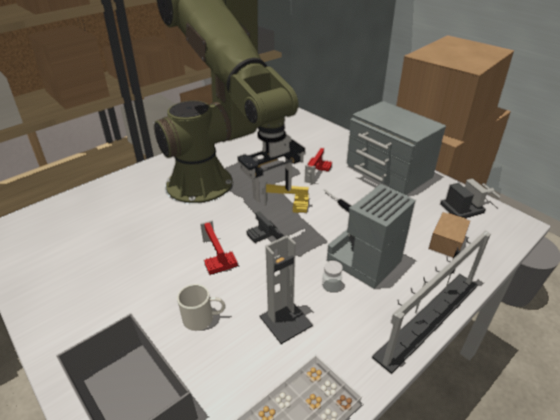

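The gripper is above the arm, with a finger on each side. Descending now.

>>> step_arm(steps=[{"x":0.001,"y":0.003,"z":0.035,"ax":0,"ay":0,"az":0,"claw":0.094},{"x":0,"y":0,"z":0.035,"ax":0,"ay":0,"az":0,"claw":0.094},{"x":0,"y":0,"z":0.035,"ax":0,"ay":0,"az":0,"claw":0.08},{"x":0,"y":0,"z":0.02,"ax":0,"ay":0,"az":0,"claw":0.07},{"x":0,"y":0,"z":0.01,"ax":0,"ay":0,"az":0,"claw":0.06}])

```text
time_s: 2.12
ee_pos: [0.4419, -0.0218, 0.0542]
eef_rot: [3.141, -0.008, -0.144]
force: [0.0, -0.3, -0.3]
grip_width: 0.0775
```

```bash
python3 -c "
from h import *
delta(.4428,-.0152,.0435,[math.pi,0,-.135])"
```

```text
t 2.12 pos [ 0.4419 -0.0218  0.0542] rpy [ 3.141 -0.008 -0.144] F [ 0.  -0.3 -0.3] w 0.0775
tool shift mm [-0.1 -6.7 10.7] turn deg [ 0.03 -0.48 -0.52]
```

>>> step_arm(steps=[{"x":0,"y":-0.006,"z":0.01,"ax":0,"ay":-0.4,"az":-0.4,"claw":0.06},{"x":0,"y":0,"z":0,"ax":0,"ay":0,"az":0,"claw":0.05},{"x":0,"y":0,"z":0,"ax":0,"ay":0,"az":0,"claw":0.04}], grip_force=20)

```text
time_s: 2.37
ee_pos: [0.4399, -0.0188, 0.0415]
eef_rot: [3.141, 0.004, -0.141]
force: [-0.5, 0.4, -0.3]
grip_width: 0.0573
```

```bash
python3 -c "
from h import *
delta(.4428,-.0152,.0435,[math.pi,0,-.135])"
```

```text
t 2.37 pos [ 0.4399 -0.0188  0.0415] rpy [ 3.141  0.004 -0.141] F [-0.5  0.4 -0.3] w 0.0573
tool shift mm [ 2.3 -4.  -2. ] turn deg [ 0.06  0.24 -0.34]
```

>>> step_arm(steps=[{"x":0.002,"y":-0.003,"z":-0.002,"ax":0,"ay":0.2,"az":-0.3,"claw":0.04},{"x":0,"y":0,"z":0,"ax":0,"ay":0,"az":0,"claw":0.0},{"x":0,"y":0,"z":0,"ax":0,"ay":0,"az":0,"claw":0.0},{"x":0,"y":0,"z":0,"ax":0,"ay":0,"az":0,"claw":0.0}])

```text
time_s: 2.7
ee_pos: [0.4434, -0.0177, 0.0464]
eef_rot: [3.141, -0.004, -0.137]
force: [-1.1, -0.0, -0.7]
grip_width: 0.0305
```

>>> step_arm(steps=[{"x":0,"y":0,"z":0,"ax":0,"ay":0,"az":0,"claw":0.0},{"x":0,"y":0,"z":0,"ax":0,"ay":0,"az":0,"claw":0.0},{"x":0,"y":0,"z":0,"ax":0,"ay":0,"az":0,"claw":0.0},{"x":0,"y":0,"z":0,"ax":0,"ay":0,"az":0,"claw":0.0}], grip_force=60)

```text
time_s: 3.03
ee_pos: [0.4439, -0.0178, 0.0473]
eef_rot: [3.141, -0.006, -0.137]
force: [-0.1, -0.4, -2.2]
grip_width: 0.0157
```

```bash
python3 -c "
from h import *
delta(.4428,-.0152,.0435,[math.pi,0,-.135])"
```

```text
t 3.03 pos [ 0.4439 -0.0178  0.0473] rpy [ 3.141 -0.006 -0.137] F [-0.1 -0.4 -2.2] w 0.0157
tool shift mm [-1.4 -2.5  3.8] turn deg [ 0.06 -0.34 -0.13]
```

>>> step_arm(steps=[{"x":0,"y":0,"z":-0.02,"ax":0,"ay":0,"az":0,"claw":0.0},{"x":0,"y":0,"z":-0.037,"ax":0,"ay":0,"az":0,"claw":0.0},{"x":0,"y":0,"z":-0.037,"ax":0,"ay":0,"az":0,"claw":0.0},{"x":0,"y":0,"z":-0.037,"ax":0,"ay":0,"az":0,"claw":0.0},{"x":0,"y":0,"z":-0.037,"ax":0,"ay":0,"az":0,"claw":0.0}])

```text
time_s: 3.45
ee_pos: [0.4381, -0.0169, 0.2133]
eef_rot: [3.14, 0.013, -0.137]
force: [1.4, -0.0, -2.4]
grip_width: 0.0152
```

```bash
python3 -c "
from h import *
delta(.5511,-.1598,.2153,[math.pi,0,-.135])"
```

```text
t 3.45 pos [ 0.4381 -0.0169  0.2133] rpy [ 3.14   0.013 -0.137] F [ 1.4 -0.  -2.4] w 0.0152
tool shift mm [131.4 126.1  -3.6] turn deg [ 0.08  0.76 -0.11]
```

>>> step_arm(steps=[{"x":0.026,"y":0.025,"z":-0.001,"ax":0,"ay":0.7,"az":0,"claw":0.0},{"x":0.026,"y":0.025,"z":-0.001,"ax":0,"ay":0,"az":0,"claw":0.0},{"x":0.026,"y":0.025,"z":-0.001,"ax":0,"ay":0,"az":0,"claw":0.0},{"x":0.026,"y":0.025,"z":0,"ax":0,"ay":0,"az":0,"claw":0.0}])

```text
time_s: 3.78
ee_pos: [0.5307, -0.1302, 0.2275]
eef_rot: [3.14, -0.014, -0.13]
force: [0.6, 0.2, -2.5]
grip_width: 0.0155
```

```bash
python3 -c "
from h import *
delta(.5511,-.1598,.2153,[math.pi,0,-.135])"
```

```text
t 3.78 pos [ 0.5307 -0.1302  0.2275] rpy [ 3.14  -0.014 -0.13 ] F [ 0.6  0.2 -2.5] w 0.0155
tool shift mm [23.9 26.7 12.6] turn deg [ 0.1  -0.83  0.29]
```

>>> step_arm(steps=[{"x":0.01,"y":0.012,"z":0.005,"ax":0,"ay":-0.5,"az":0.2,"claw":0.0},{"x":0.008,"y":0.012,"z":0.004,"ax":0,"ay":0,"az":0,"claw":0.0},{"x":0,"y":0,"z":0,"ax":0,"ay":0,"az":0,"claw":0.0},{"x":0,"y":0,"z":0,"ax":0,"ay":0,"az":0,"claw":0.0}])

```text
time_s: 4.12
ee_pos: [0.5478, -0.1628, 0.2154]
eef_rot: [3.14, -0.002, -0.138]
force: [-0.0, 0.5, -4.0]
grip_width: 0.0155
```

```bash
python3 -c "
from h import *
delta(.5511,-.1598,.2153,[math.pi,0,-.135])
snap('top','top2');im,d=snap('scene','scene2')
im,_=load('top2');crop(im,270,70,400,200,4,'c1');im,_=load('scene2');crop(im,190,150,330,290,4,'c2')
import cv2
a=cv2.imread('pics/c1.png');b=cv2.imread('pics/c2.png');b=cv2.resize(b,(520,520))
cv2.imwrite('pics/c2b.png',np.hstack([cv2.resize(a,(390,390)),cv2.resize(b,(400,390))]))"
```

```text
t 4.12 pos [ 0.5478 -0.1628  0.2154] rpy [ 3.14e+00 -2.00e-03 -1.38e-01] F [-0.   0.5 -4. ] w 0.0155
tool shift mm [ 2.8 -3.5  0.1] turn deg [ 0.08 -0.1  -0.17]
```

View pics/c2b.png

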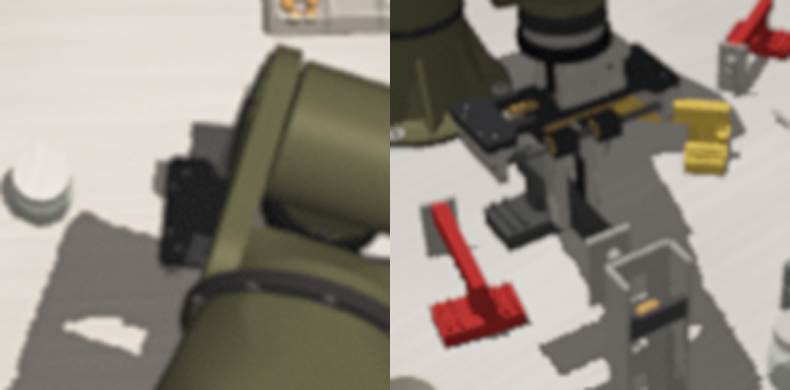

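```bash
cat > o2.py <<'E'
from ov import *
import sys
def run(tag,ux,uy,uyaw,hx,hy,hz,lyaw,name,win=(245,200,315,300),s=8,uz=.2,pitch=0):
    im,_=load(tag)
    U=upright(ux,uy,uyaw,uz)
    M=R.from_euler('zy',[lyaw,pitch]).as_matrix(); L=[(p-[.08,0,-.0125])@M.T+[hx,hy,hz] for p in LIGHT]
    a=draw('scene',im,[],win,s,'x'); b=draw('scene',im,[(U,(0,255,0)),(L,(0,0,255))],win,s,'x')
    c=np.hstack([a,b]); f=min(1,800/c.shape[1],600/c.shape[0]); cv2.imwrite(f'pics/{name}.png',cv2.resize(c,None,fx=f,fy=f))
E
python3 -c "
from o2 import *
run('scene2',.6433,-.172,-.131,.6053,-.1708,.2181,-.138,'o2a',win=(245,195,305,285),s=6.6 if 0 else 6)"
```

```text
(no output)
```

View pics/o2a.png

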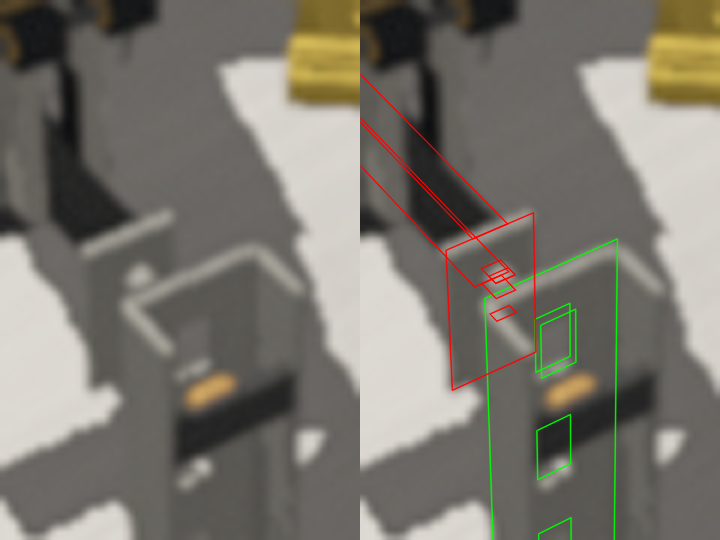

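```bash
python3 - <<'E'
from h import *
out=[]
for t,w in(('scene0',(255,225,315,290)),('top0',(328,85,393,155))):
    im,_=load(t);x0,y0,x1,y1=w;s=6
    c=cv2.resize(im[y0:y1,x0:x1,::-1],None,fx=s,fy=s,interpolation=cv2.INTER_CUBIC)
    c=cv2.convertScaleAbs(c,alpha=1.3)
    for k in range(0,x1-x0,10): cv2.putText(c,str(x0+k),(k*s,10),0,.33,(0,0,255));cv2.line(c,(k*s+3,12),(k*s+3,16),(0,0,255))
    for k in range(0,y1-y0,10): cv2.putText(c,str(y0+k),(0,k*s+8),0,.33,(0,0,255));cv2.line(c,(24,k*s+3),(28,k*s+3),(0,0,255))
    out.append(cv2.resize(np.pad(c,((0,420-c.shape[0]),(0,0),(0,0))),None,fx=1,fy=1))
cv2.imwrite('pics/z0.png',np.hstack(out)); print(np.hstack(out).shape)
E
```

```text
(420, 750, 3)
```

View pics/z0.png

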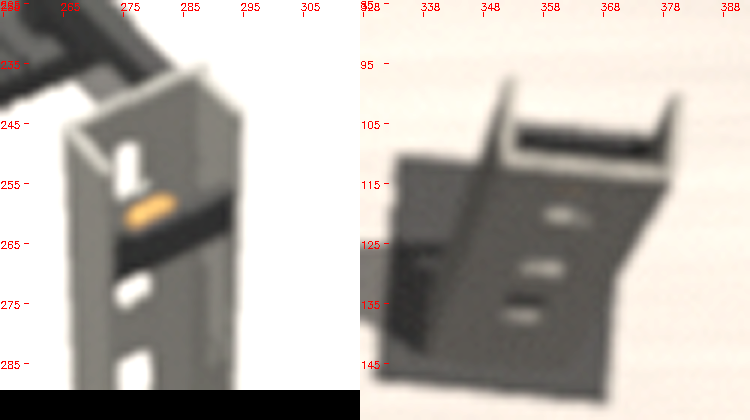

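```bash
cat >> h.py <<'E'
def ray(n,uv,z):
    p,k,D,A=K(n); s=cv2.undistortPoints(np.array([[uv]],float),k,D).ravel()
    v=A@np.array([s[0],-s[1],-1]); o=p['origin']; return o+v*(z-o[2])/v[2]
E
python3 - <<'E'
from h import *
np.set_printoptions(precision=4,suppress=True)
for n,a,b in(('scene',(265.2,245.5),(288.7,235.5)),('top',(379,115.5),(351.2,112.2))):
    A=ray(n,a,.25);B=ray(n,b,.25); print(n,A,B,'mid',(A+B)/2,'w',np.linalg.norm(A-B),'yaw',math.atan2(-(B-A)[0],(B-A)[1]))
# flange top, scene2
A=ray('scene',(245+80/6-.5,195+252/6-.5),.2431);B=ray('scene',(245+174/6-.5,195+213/6-.5),.2431);print(A,B,(A+B)/2,np.linalg.norm(A-B),math.atan2(-(B-A)[0],(B-A)[1]))
E
```

```text
scene [ 0.6427 -0.2046  0.25  ] [ 0.6526 -0.1429  0.25  ] mid [ 0.6476 -0.1737  0.25  ] w 0.06251441026560724 yaw -0.15767865544875787
top [ 0.6368 -0.1995  0.25  ] [ 0.6456 -0.1423  0.25  ] mid [ 0.6412 -0.1709  0.25  ] w 0.05786243835615592 yaw -0.15227207508032714
[ 0.6021 -0.193   0.2431] [ 0.6087 -0.151   0.2431] [ 0.6054 -0.172   0.2431] 0.042532167768247156 -0.15384070572311206
```

>>> step_arm(steps=[{"x":0.004,"y":-0.002,"z":0.001,"ax":0,"ay":0,"az":0,"claw":0.0},{"x":0.004,"y":-0.002,"z":0.001,"ax":0,"ay":0,"az":0,"claw":0.0},{"x":0.004,"y":0,"z":0,"ax":0,"ay":0,"az":0,"claw":0.0},{"x":0,"y":0,"z":0,"ax":0,"ay":0,"az":0,"claw":0.0},{"x":0,"y":0,"z":0,"ax":0,"ay":0,"az":0,"claw":0.0}])

```text
time_s: 4.63
ee_pos: [0.5611, -0.1567, 0.2151]
eef_rot: [3.14, -0.004, -0.134]
force: [0.1, 0.2, -2.9]
grip_width: 0.0158
```

```bash
python3 -c "
from h import *
delta(.5617,-.1604,.2133,[math.pi,0,-.138])
im,d=snap('scene','scene3');P=cloud('scene',d).reshape(-1,3)
o=ctrl.get_obs();e=o['ee_pos'];hx=e+np.array([.0575,-.008,.0027])
from o2 import run
run('scene3',.6456,-.1745,-.138,*hx,-.138,'o3',win=(245,195,305,285),s=6)
x=P-e;c,s=np.cos(.138),np.sin(.138);u=x[:,0]*c-x[:,1]*s;v=x[:,0]*s+x[:,1]*c
m=(abs(v)<.03)&(u>-.1)&(u<.058)&(abs(x[:,2]-.027)<.008)
for a in np.arange(-.1,.06,.015):
  k=m&(abs(u-a)<.008); print(round(a,3),k.sum(),np.round([np.median(x[k,2]),v[k].min(),v[k].max()],4) if k.sum()>2 else '')
"
```

```text
t 4.63 pos [ 0.5611 -0.1567  0.2151] rpy [ 3.14  -0.004 -0.134] F [ 0.1  0.2 -2.9] w 0.0158
tool shift mm [1.  3.5 1.8] turn deg [ 0.09 -0.23  0.23]
-0.1 0 
-0.085 15 [ 0.0266 -0.0072  0.008 ]
-0.07 10 [ 0.026  -0.0071  0.0084]
-0.055 27 [ 0.027  -0.0076  0.0057]
-0.04 15 [ 0.0259 -0.0085 -0.0004]
-0.025 1 
-0.01 23 [ 0.0277 -0.02    0.0099]
0.005 95 [ 0.0272 -0.0205  0.0206]
0.02 41 [ 0.0263 -0.0084  0.0084]
0.035 37 [ 0.0261 -0.008   0.009 ]
0.05 50 [ 0.0266 -0.0193  0.0187]
```

View pics/o3.png

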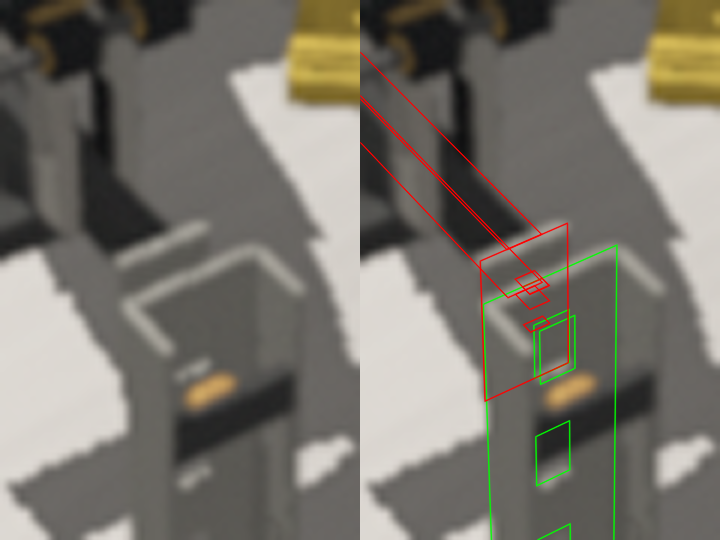

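```bash
python3 -c "
from h import *
np.set_printoptions(precision=4,suppress=True)
for tag,n in(('scene3','scene'),('scene0','scene'),('top0','top')):
  im,d=load(tag);P=cloud(n,d).reshape(-1,3)
  c,s=np.cos(.136),np.sin(.136);x=P-[.6433,-.173,0];u=x[:,0]*c-x[:,1]*s;v=x[:,0]*s+x[:,1]*c
  print(tag)
  for z in (.05,.1,.12,.17,.19,.235,.25):
    k=(abs(u-.01)<.03)&(abs(v)<.045)&(abs(x[:,2]-z)<.004)
    vv=np.sort(v[k]);print(z,k.sum(),vv[:3],vv[-3:],np.sort(u[k])[[0,1,-2,-1]])
"
```

```text
scene3
0.05 57 [-0.0322 -0.0322 -0.0321] [0.0278 0.0278 0.0306] [0.0009 0.0012 0.034  0.0355]
0.1 50 [-0.0324 -0.0324 -0.032 ] [0.0285 0.0302 0.0304] [0.0018 0.0024 0.033  0.0339]
0.12 66 [-0.0329 -0.0322 -0.0321] [0.0296 0.0299 0.0308] [0.0026 0.0029 0.0335 0.0339]
0.17 29 [-0.0324 -0.0322 -0.0319] [0.028  0.0281 0.0284] [0.0011 0.0019 0.0332 0.0335]
0.19 90 [-0.032  -0.0317 -0.0316] [0.0281 0.0307 0.0319] [0.0013 0.0017 0.034  0.0346]
0.235 88 [-0.033  -0.032  -0.0319] [0.0285 0.029  0.0307] [-0.      0.0003  0.0334  0.0335]
0.25 95 [-0.0312 -0.0312 -0.031 ] [0.0295 0.0295 0.0298] [-0.0019 -0.0018  0.0329  0.0338]
scene0
0.05 53 [-0.0321 -0.032  -0.032 ] [0.0283 0.0306 0.0315] [0.0019 0.0022 0.0334 0.0347]
0.1 53 [-0.0321 -0.032  -0.032 ] [0.0289 0.0302 0.0303] [0.0032 0.0036 0.0335 0.0341]
0.12 61 [-0.0323 -0.0323 -0.0321] [0.0296 0.0307 0.031 ] [0.0025 0.0032 0.0329 0.0337]
0.17 31 [-0.0329 -0.0322 -0.0317] [0.0275 0.0278 0.029 ] [0.0015 0.0018 0.0335 0.0337]
0.19 96 [-0.0321 -0.032  -0.0314] [0.0284 0.0299 0.0312] [0.0016 0.0019 0.0338 0.0348]
0.235 90 [-0.0323 -0.0321 -0.0319] [0.0294 0.0296 0.0299] [0.0004 0.0014 0.033  0.0342]
0.25 99 [-0.0318 -0.0313 -0.0312] [0.0297 0.0297 0.0299] [-0.0016 -0.0012  0.0339  0.0339]
top0
0.05 24 [-0.0259 -0.0213 -0.0186] [0.0299 0.0307 0.0335] [-0.0018 -0.0014  0.0103  0.0226]
0.1 28 [-0.0277 -0.0252 -0.0229] [0.033  0.033  0.0333] [-0.0014 -0.0013  0.0115  0.0273]
0.12 31 [-0.0284 -0.0259 -0.0239] [0.033  0.033  0.0332] [-0.0016 -0.0007  0.0277  0.0308]
0.17 35 [-0.0283 -0.0274 -0.0245] [0.0325 0.0329 0.0329] [-0.0015 -0.0014  0.0104  0.0136]
0.19 45 [-0.0282 -0.0258 -0.025 ] [0.0328 0.0328 0.0329] [-0.0025 -0.0014  0.029   0.0311]
0.235 50 [-0.0281 -0.0264 -0.0262] [0.0325 0.0328 0.0329] [-0.0027 -0.0026  0.0268  0.0293]
0.25 126 [-0.0305 -0.0299 -0.0299] [0.0323 0.0323 0.0324] [-0.0028 -0.0028  0.0293  0.03  ]
```

>>> step_arm(steps=[{"x":0,"y":0.005,"z":0.0015,"ax":0,"ay":-0.2,"az":0.1,"claw":0.0},{"x":0,"y":0,"z":0,"ax":0,"ay":0,"az":0,"claw":0.0},{"x":0,"y":0,"z":0,"ax":0,"ay":0,"az":0,"claw":0.0}])

```text
time_s: 4.93
ee_pos: [0.5603, -0.1621, 0.2137]
eef_rot: [3.14, -0.0, -0.136]
force: [0.6, -0.1, -2.9]
grip_width: 0.0159
```

```bash
python3 -c "
from h import *
delta(.5611,-.1626,.2133,[math.pi,0,-.137])"
```

```text
t 4.93 pos [ 0.5603 -0.1621  0.2137] rpy [ 3.14  -0.    -0.136] F [ 0.6 -0.1 -2.9] w 0.0159
tool shift mm [0.9 0.3 0.4] turn deg [ 0.1  -0.02  0.07]
```

>>> step_arm(steps=[{"x":0.004,"y":0,"z":0,"ax":0,"ay":0,"az":0,"claw":0.0},{"x":0.004,"y":0,"z":0,"ax":0,"ay":0,"az":0,"claw":0.0},{"x":0.003,"y":0,"z":0,"ax":0,"ay":0,"az":0,"claw":0.0},{"x":0,"y":0,"z":0,"ax":0,"ay":0,"az":0,"claw":0.0}])

```text
time_s: 5.27
ee_pos: [0.5721, -0.1642, 0.2138]
eef_rot: [3.14, -0.001, -0.137]
force: [-0.6, 0.9, -3.5]
grip_width: 0.0153
```

```bash
python3 -c "
from h import *
delta(.575,-.1645,.2133,[math.pi,0,-.137])"
```

```text
t 5.27 pos [ 0.5721 -0.1642  0.2138] rpy [ 3.14e+00 -1.00e-03 -1.37e-01] F [-0.6  0.9 -3.5] w 0.0153
tool shift mm [ 2.9 -0.1  0.5] turn deg [ 0.1  -0.04  0.03]
```

>>> step_arm(steps=[{"x":0.002,"y":0,"z":0.0003,"ax":0,"ay":0,"az":0,"claw":0.0},{"x":0.002,"y":0,"z":0,"ax":0,"ay":0,"az":0,"claw":0.0},{"x":0.002,"y":0,"z":0,"ax":0,"ay":0,"az":0,"claw":0.0},{"x":0.001,"y":0,"z":0,"ax":0,"ay":0,"az":0,"claw":0.0}])

```text
time_s: 5.6
ee_pos: [0.5799, -0.1651, 0.2132]
eef_rot: [3.14, -0.0, -0.136]
force: [-0.3, 0.1, -3.0]
grip_width: 0.0155
```

```bash
python3 -c "
from h import *
delta(.585,-.1661,.2133,[math.pi,0,-.137])"
```

```text
t 5.6 pos [ 0.5799 -0.1651  0.2132] rpy [ 3.14  -0.    -0.136] F [-0.3  0.1 -3. ] w 0.0155
tool shift mm [ 5.2  0.2 -0.1] turn deg [ 0.1  -0.02  0.04]
```

>>> step_arm(steps=[{"x":0.002,"y":0,"z":0,"ax":0,"ay":0,"az":0,"claw":0.0},{"x":0.0015,"y":0,"z":0,"ax":0,"ay":0,"az":0,"claw":0.0},{"x":0.001,"y":0,"z":0,"ax":0,"ay":0,"az":0,"claw":0.0}])

```text
time_s: 5.85
ee_pos: [0.5845, -0.1658, 0.2131]
eef_rot: [3.14, 0.001, -0.136]
force: [-12.0, -0.8, -1.3]
grip_width: 0.0158
```

```bash
python3 -c "
from h import *
delta(.585,-.1661,.2133,[math.pi,0,-.137])
im,d=snap('scene','scene4');e=ctrl.get_obs()['ee_pos'];hx=e+np.array([.0575,-.008,.0027])
from o2 import run
run('scene4',.6456,-.1745,-.138,*hx,-.138,'o4',win=(245,195,305,285),s=6)"
```

```text
t 5.85 pos [ 0.5845 -0.1658  0.2131] rpy [ 3.14e+00  1.00e-03 -1.36e-01] F [-12.   -0.8  -1.3] w 0.0158
tool shift mm [ 0.5  0.2 -0.2] turn deg [0.1  0.04 0.04]
```

View pics/o4.png

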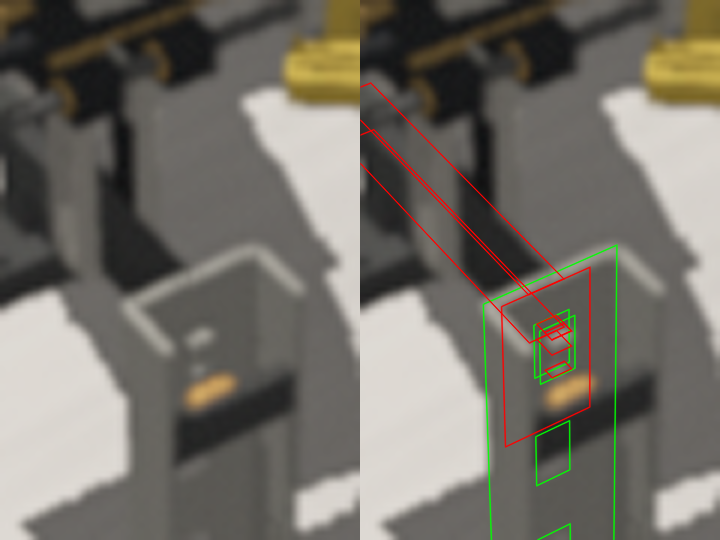

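>>> step_arm(steps=[{"x":-0.0007,"y":0,"z":0.001,"ax":0,"ay":0,"az":0,"claw":0.0},{"x":0,"y":0,"z":0.002,"ax":0,"ay":0,"az":0,"claw":0.0},{"x":0,"y":0,"z":0.002,"ax":0,"ay":0,"az":0,"claw":0.0},{"x":0,"y":0,"z":0.001,"ax":0,"ay":0,"az":0,"claw":0.0}])

```text
time_s: 6.23
ee_pos: [0.5833, -0.1657, 0.2069]
eef_rot: [3.14, 0.002, -0.136]
force: [-5.0, 1.3, -0.7]
grip_width: 0.0155
```

```bash
python3 -c "
from h import *
delta(.584,-.1661,.1973,[math.pi,0,-.137])"
```

```text
t 6.23 pos [ 0.5833 -0.1657  0.2069] rpy [ 3.14e+00  2.00e-03 -1.36e-01] F [-5.   1.3 -0.7] w 0.0155
tool shift mm [0.7 0.3 9.6] turn deg [0.1  0.11 0.04]
```

>>> step_arm(steps=[{"x":0,"y":0,"z":0.002,"ax":0,"ay":0,"az":0,"claw":0.0},{"x":0,"y":0,"z":0.002,"ax":0,"ay":0,"az":0,"claw":0.0}])

```text
time_s: 6.4
ee_pos: [0.5831, -0.1657, 0.2028]
eef_rot: [3.14, 0.002, -0.136]
force: [-1.5, -0.2, -0.9]
grip_width: 0.0156
```

>>> step_arm(steps=[{"x":0,"y":0,"z":0.0015,"ax":0,"ay":0,"az":0,"claw":0.0},{"x":0,"y":0,"z":0.0015,"ax":0,"ay":0,"az":0,"claw":0.0}])

```text
time_s: 6.57
ee_pos: [0.5833, -0.1657, 0.1993]
eef_rot: [3.14, 0.001, -0.136]
force: [-0.0, 0.5, -3.1]
grip_width: 0.0158
```

>>> step_arm(steps=[{"x":0,"y":0,"z":0.001,"ax":0,"ay":0,"az":0,"claw":0.0},{"x":0,"y":0,"z":0.001,"ax":0,"ay":0,"az":0,"claw":0.0}])

```text
time_s: 6.73
ee_pos: [0.5835, -0.1657, 0.1971]
eef_rot: [3.14, 0.001, -0.136]
force: [-2.2, 0.2, 5.6]
grip_width: 0.0156
```

>>> step_arm(steps=[{"x":0,"y":0,"z":0.001,"ax":0,"ay":0,"az":0,"claw":0.0},{"x":0,"y":0,"z":0.001,"ax":0,"ay":0,"az":0,"claw":0.0}])

```text
time_s: 6.9
ee_pos: [0.5843, -0.166, 0.1969]
eef_rot: [3.139, -0.003, -0.136]
force: [-5.2, 0.9, 6.9]
grip_width: 0.0157
```

>>> step_arm(steps=[{"x":0,"y":0,"z":0.002,"ax":0,"ay":0,"az":0,"claw":0.0},{"x":0,"y":0,"z":0.002,"ax":0,"ay":0,"az":0,"claw":0.0}])

```text
time_s: 7.07
ee_pos: [0.5843, -0.1662, 0.1966]
eef_rot: [3.138, -0.006, -0.136]
force: [-11.6, 3.6, 15.8]
grip_width: 0.0158
```

```bash
python3 -c "
from h import *
delta(.584,-.1661,.1973,[math.pi,0,-.137])
im,d=snap('scene','scene5');e=ctrl.get_obs()['ee_pos'];hx=e+np.array([.0575,-.008,.0027])
from o2 import run
run('scene5',.6456,-.1745,-.138,*hx,-.138,'o5',win=(245,195,305,285),s=6)
P=cloud('scene',d).reshape(-1,3)
x=P-e;c,s=np.cos(.138),np.sin(.138);u=x[:,0]*c-x[:,1]*s;v=x[:,0]*s+x[:,1]*c
m=(abs(v)<.03)&(u>-.1)&(u<.058)&(abs(x[:,2]-.027)<.008)
for a in np.arange(-.1,.06,.015):
  k=m&(abs(u-a)<.008); print(round(a,3),k.sum(),np.round([np.median(x[k,2]),v[k].min(),v[k].max()],4) if k.sum()>2 else '')
"
```

```text
t 7.07 pos [ 0.5843 -0.1662  0.1966] rpy [ 3.138 -0.006 -0.136] F [-11.6   3.6  15.8] w 0.0158
tool shift mm [-0.3 -0.1 -0.7] turn deg [ 0.2  -0.32  0.04]
-0.1 0 
-0.085 17 [ 0.0261 -0.0082  0.0069]
-0.07 9 [ 0.0263 -0.0084  0.006 ]
-0.055 27 [ 0.0256 -0.0089  0.0075]
-0.04 14 [ 0.0263 -0.0086 -0.0018]
-0.025 0 
-0.01 16 [ 0.0268 -0.0203  0.0098]
0.005 88 [ 0.027  -0.0208  0.0201]
0.02 42 [ 0.0264 -0.0083  0.0092]
0.035 19 [ 0.0269 -0.0081  0.0086]
0.05 3 [ 0.02   -0.0008  0.0077]
```

View pics/o5.png

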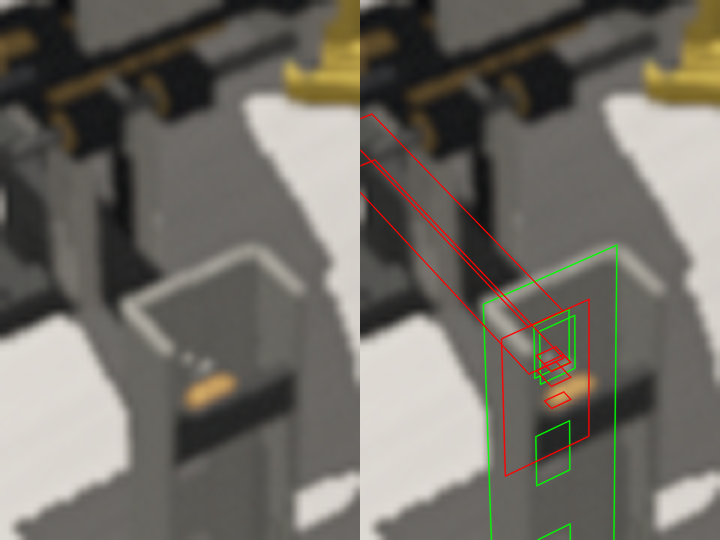

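>>> step_arm(steps=[{"x":0,"y":0,"z":0,"ax":0,"ay":0,"az":0,"claw":0.0},{"x":0,"y":0,"z":0,"ax":0,"ay":0,"az":0,"claw":0.0}])

```text
time_s: 7.28
ee_pos: [0.5844, -0.1662, 0.1978]
eef_rot: [3.138, -0.007, -0.136]
force: [-0.0, -0.4, -3.9]
grip_width: 0.0157
```

>>> step_arm(steps=[{"x":0,"y":0,"z":-0.0015,"ax":0,"ay":0,"az":0,"claw":0.0},{"x":0,"y":0,"z":0,"ax":0,"ay":0,"az":0,"claw":0.0}])

```text
time_s: 7.45
ee_pos: [0.5842, -0.1661, 0.1988]
eef_rot: [3.138, -0.006, -0.136]
force: [-0.2, -0.6, -4.0]
grip_width: 0.0156
```

>>> step_arm(steps=[{"x":0,"y":0,"z":0.0008,"ax":0,"ay":0,"az":0,"claw":0.0},{"x":0,"y":0,"z":0,"ax":0,"ay":0,"az":0,"claw":0.03},{"x":0,"y":0,"z":0,"ax":0,"ay":0,"az":0,"claw":0.05},{"x":0,"y":0,"z":0,"ax":0,"ay":0,"az":0,"claw":0.06}])

```text
time_s: 7.78
ee_pos: [0.5846, -0.1662, 0.1978]
eef_rot: [3.138, -0.007, -0.136]
force: [-0.5, -0.5, -0.4]
grip_width: 0.032
```

>>> step_arm(steps=[{"x":0,"y":0,"z":0,"ax":0,"ay":0,"az":0,"claw":0.06},{"x":0,"y":0,"z":-0.015,"ax":0,"ay":0,"az":0,"claw":0.06},{"x":0,"y":0,"z":-0.025,"ax":0,"ay":0,"az":0,"claw":0.06},{"x":0,"y":0,"z":-0.015,"ax":0,"ay":0,"az":0,"claw":0.0},{"x":0,"y":0,"z":0,"ax":0,"ay":0,"az":0,"claw":0.0}])

```text
time_s: 8.2
ee_pos: [0.584, -0.1659, 0.2542]
eef_rot: [3.138, -0.006, -0.136]
force: [0.1, 0.2, 0.1]
grip_width: 0.0459
```

```bash
python3 -c "
from h import *
delta(.6226,-.1716,.235,[math.pi,0,-.137])
im,d=snap('scene','scene6');e=ctrl.get_obs()['ee_pos'];hx=[.6442,-.1742,.2]
from o2 import run
run('scene6',.6456,-.1745,-.138,*hx,-.138,'o6',win=(245,195,305,285),s=6)
P=cloud('scene',d).reshape(-1,3)
x=P-[.6442,-.1742,.2];c,s=np.cos(.138),np.sin(.138);u=x[:,0]*c-x[:,1]*s;v=x[:,0]*s+x[:,1]*c
m=(abs(v)<.01)&(u>-.16)&(u<0)&(abs(x[:,2]-.025)<.015)
for a in np.arange(-.15,.0,.012):
  k=m&(abs(u-a)<.007); print(round(a,3),k.sum(),np.round([np.median(x[k,2]),v[k].min(),v[k].max()],4) if k.sum()>2 else '')
"
```

```text
t 8.2 pos [ 0.584  -0.1659  0.2542] rpy [ 3.138 -0.006 -0.136] F [0.1 0.2 0.1] w 0.0459
tool shift mm [38.9  0.3 19.4] turn deg [ 0.19 -0.32  0.05]
-0.15 19 [ 0.0181 -0.009   0.0075]
-0.138 20 [ 0.0182 -0.0092  0.0032]
-0.126 13 [ 0.0159 -0.0087 -0.0042]
-0.114 7 [ 0.0145 -0.0087 -0.0077]
-0.102 9 [ 0.0157 -0.0088  0.0075]
-0.09 21 [ 0.0198 -0.0087  0.0069]
-0.078 35 [ 0.0206 -0.0097  0.0077]
-0.066 29 [ 0.021  -0.0086  0.0073]
-0.054 36 [ 0.0216 -0.0089  0.0058]
-0.042 33 [ 0.022  -0.009   0.0071]
-0.03 27 [ 0.0226 -0.009   0.0065]
-0.018 1 
-0.006 14 [ 0.0157 -0.0013  0.0077]
```

View pics/o6.png

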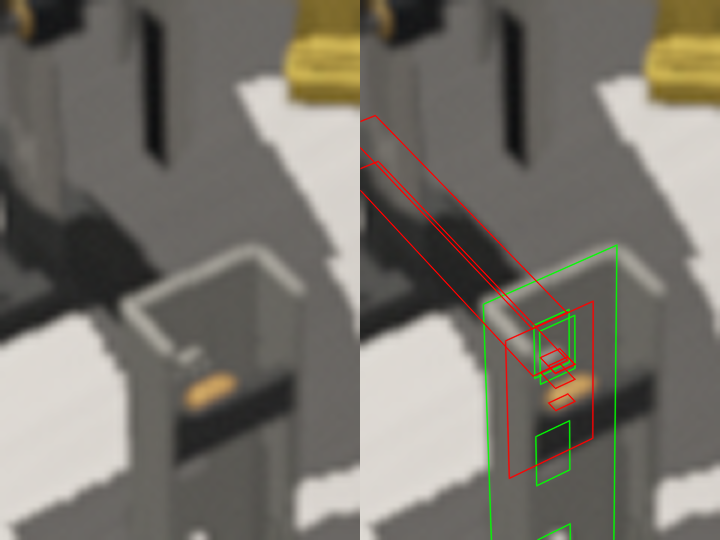

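>>> step_arm(steps=[{"x":0,"y":0,"z":-0.01,"ax":0.2,"ay":-0.3,"az":0,"claw":0.0},{"x":0.018,"y":0,"z":0,"ax":0,"ay":0,"az":0,"claw":0.0},{"x":0.018,"y":0,"z":0,"ax":0,"ay":0,"az":0,"claw":0.0},{"x":0.006,"y":0,"z":0,"ax":0,"ay":0,"az":0,"claw":0.0},{"x":0,"y":0,"z":0,"ax":0,"ay":0,"az":0,"claw":0.0}])

```text
time_s: 8.67
ee_pos: [0.6257, -0.1715, 0.258]
eef_rot: [-3.14, 0.005, -0.136]
force: [0.7, 0.1, 0.0]
grip_width: 0.0085
```

```bash
python3 -c "
from h import *
delta(.6317,-.1727,.225,[math.pi,0,-.137])"
```

```text
t 8.67 pos [ 0.6257 -0.1715  0.258 ] rpy [-3.14   0.005 -0.136] F [0.7 0.1 0. ] w 0.0085
tool shift mm [ 6.3  0.5 33. ] turn deg [-0.07  0.3   0.04]
```

>>> step_arm(steps=[{"x":0.005,"y":0,"z":0.008,"ax":0,"ay":0.2,"az":0,"claw":0.0},{"x":0,"y":0,"z":0.009,"ax":0,"ay":0,"az":0,"claw":0.0},{"x":0,"y":0,"z":0.005,"ax":0,"ay":0,"az":0,"claw":0.0},{"x":0,"y":0,"z":0.002,"ax":0,"ay":0,"az":0,"claw":0.0}])

```text
time_s: 9.0
ee_pos: [0.6292, -0.1718, 0.2291]
eef_rot: [-3.14, 0.005, -0.136]
force: [0.1, -0.9, -0.1]
grip_width: 0.0007
```

```bash
python3 -c "
from h import *
delta(.6317,-.1727,.225,[math.pi,0,-.137])"
```

```text
t 9.0 pos [ 0.6292 -0.1718  0.2291] rpy [-3.14   0.005 -0.136] F [ 0.1 -0.9 -0.1] w 0.0007
tool shift mm [2.6 0.6 4.1] turn deg [-0.1   0.27  0.04]
```

>>> step_arm(steps=[{"x":0.002,"y":0,"z":0.0015,"ax":0,"ay":0,"az":0,"claw":0.0},{"x":0,"y":0,"z":0.0015,"ax":0,"ay":0,"az":0,"claw":0.0}])

```text
time_s: 9.17
ee_pos: [0.6306, -0.172, 0.2251]
eef_rot: [-3.14, 0.006, -0.136]
force: [-0.0, 0.9, 0.3]
grip_width: 0.0008
```

>>> step_arm(steps=[{"x":0,"y":0,"z":0.0015,"ax":0,"ay":0,"az":0,"claw":0.0},{"x":0,"y":0,"z":0.0015,"ax":0,"ay":0,"az":0,"claw":0.0}])

```text
time_s: 9.33
ee_pos: [0.6308, -0.1721, 0.2247]
eef_rot: [-3.14, 0.003, -0.137]
force: [-4.8, 0.9, 11.1]
grip_width: 0.0006
```

>>> step_arm(steps=[{"x":0,"y":0,"z":0.0015,"ax":0,"ay":0,"az":0,"claw":0.0},{"x":0,"y":0,"z":0.0015,"ax":0,"ay":0,"az":0,"claw":0.0}])

```text
time_s: 9.5
ee_pos: [0.6308, -0.1721, 0.2247]
eef_rot: [-3.141, -0.001, -0.136]
force: [-4.6, 0.4, 7.6]
grip_width: 0.0005
```

>>> step_arm(steps=[{"x":0,"y":0,"z":0.004,"ax":0,"ay":0,"az":0,"claw":0.0},{"x":0,"y":0,"z":0.004,"ax":0,"ay":0,"az":0,"claw":0.0}])

```text
time_s: 9.67
ee_pos: [0.6311, -0.1722, 0.2242]
eef_rot: [3.141, -0.008, -0.136]
force: [-13.5, 5.0, 28.0]
grip_width: 0.0001
```

>>> step_arm(steps=[{"x":0,"y":0,"z":0.004,"ax":0,"ay":0,"az":0,"claw":0.0},{"x":0,"y":0,"z":0.004,"ax":0,"ay":0,"az":0,"claw":0.0}])

```text
time_s: 9.83
ee_pos: [0.6311, -0.1722, 0.2242]
eef_rot: [3.139, -0.015, -0.136]
force: [-12.8, 2.8, 23.1]
grip_width: 0.0006
```

```bash
cat > chk.py <<'E'
from h import *
import sys
from o2 import run
def chk(tag):
    delta(.6317,-.1727,.225,[math.pi,0,-.137])
    im,d=snap('scene',tag);hx=[.6442,-.1742,.2]
    run(tag,.6456,-.1745,-.138,*hx,-.138,'o_'+tag,win=(245,195,305,285),s=6)
    P=cloud('scene',d).reshape(-1,3)
    x=P-hx;c,s=np.cos(.138),np.sin(.138);u=x[:,0]*c-x[:,1]*s;v=x[:,0]*s+x[:,1]*c
    m=(abs(v)<.009)&(u>-.16)&(u<0)&(abs(x[:,2]-.023)<.006)
    for a in np.arange(-.15,.0,.012):
      k=m&(abs(u-a)<.007); print(round(a,3),k.sum(),np.round([np.median(x[k,2])],4) if k.sum()>2 else '')
chk(sys.argv[1])
E
python3 chk.py scene7
```

```text
t 9.83 pos [ 0.6311 -0.1722  0.2242] rpy [ 3.139 -0.015 -0.136] F [-12.8   2.8  23.1] w 0.0006
tool shift mm [ 0.7  0.4 -0.8] turn deg [ 0.13 -0.87  0.04]
-0.15 0 
-0.138 0 
-0.126 2 
-0.114 0 
-0.102 16 [0.0202]
-0.09 25 [0.0202]
-0.078 25 [0.0207]
-0.066 29 [0.0213]
-0.054 29 [0.0214]
-0.042 18 [0.0217]
-0.03 6 [0.0216]
-0.018 0 
-0.006 5 [0.0178]
```

View pics/o_scene7.png

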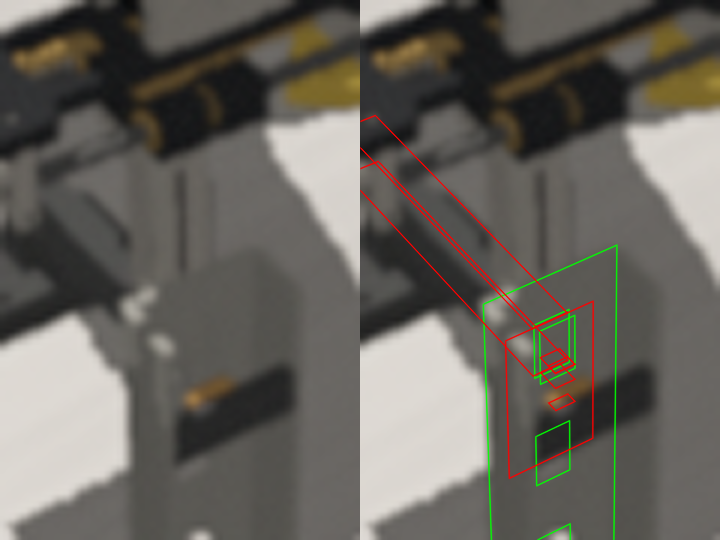

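>>> step_arm(steps=[{"x":0,"y":0,"z":-0.005,"ax":0,"ay":-0.8,"az":0,"claw":0.0},{"x":0,"y":0,"z":-0.03,"ax":0,"ay":0,"az":0,"claw":0.0},{"x":-0.03,"y":0,"z":-0.02,"ax":0,"ay":0,"az":0,"claw":0.0},{"x":-0.04,"y":0,"z":0,"ax":0,"ay":0,"az":0,"claw":0.05},{"x":-0.02,"y":0,"z":0,"ax":0,"ay":0,"az":0,"claw":0.06}])

```text
time_s: 10.3
ee_pos: [0.5409, -0.1596, 0.2821]
eef_rot: [3.139, -0.003, -0.135]
force: [1.3, -1.0, 0.0]
grip_width: 0.0107
```

```bash
python3 chk.py scene8; python3 -c "
from h import *
o=[]
for t in('scene0','scene4','scene6','scene8'):
    im,_=load(t); o.append(cv2.resize(im[235:275,258:300,::-1],None,fx=9,fy=9,interpolation=cv2.INTER_CUBIC))
cv2.imwrite('pics/cmp.png',cv2.resize(np.vstack([np.hstack(o[:2]),np.hstack(o[2:])]),None,fx=.8,fy=.8))"
```

```text
t 10.3 pos [ 0.5409 -0.1596  0.2821] rpy [ 3.139e+00 -3.000e-03 -1.350e-01] F [ 1.3 -1.   0. ] w 0.0107
tool shift mm [91.5  0.5 57.3] turn deg [ 0.17 -0.18  0.09]
-0.15 14 [0.0187]
-0.138 19 [0.0189]
-0.126 23 [0.0195]
-0.114 25 [0.0199]
-0.102 24 [0.0203]
-0.09 27 [0.0199]
-0.078 25 [0.0211]
-0.066 32 [0.0211]
-0.054 27 [0.0214]
-0.042 29 [0.0217]
-0.03 24 [0.0226]
-0.018 1 
-0.006 6 [0.0184]
```

View pics/cmp.png

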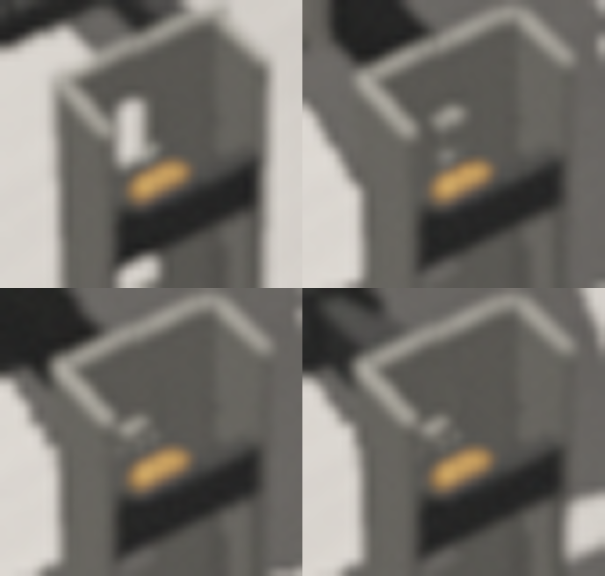

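```bash
python3 - <<'E'
from h import *
np.set_printoptions(precision=1,suppress=True)
o=[]
for t in('scene0','scene4','scene5','scene6','scene7','scene8'):
    im,d=load(t);P=cloud('scene',d)
    x=P-[.6442,-.1742,.2];c,s=np.cos(.138),np.sin(.138);u=x[...,0]*c-x[...,1]*s;v=x[...,0]*s+x[...,1]*c
    k=(u>.006)&(u<.03)&(abs(v)<.012)&(x[...,2]>-.04)&(x[...,2]<.045)
    q=np.stack([u[k],v[k],x[...,2][k]],1)*1000
    q=q[np.argsort(-q[:,2])]; print(t,len(q)); print(q[:16].T)
    a=cv2.resize(im[240:262,264:290,::-1],None,fx=10,fy=10,interpolation=cv2.INTER_NEAREST); o.append(cv2.convertScaleAbs(a,alpha=1.5))
cv2.imwrite('pics/cmp2.png',np.vstack([np.hstack(o[:3]),np.hstack(o[3:])]))
E
```

```text
scene0 43
[[ 28.3  29.7  28.6  27.4  26.1  25.8  26.7  28.   29.1  27.9  29.2  28.9
   26.1  28.9  26.   23.5]
 [ -7.9 -11.5  11.1   3.6  -9.2   2.    9.6   0.5   8.   -5.   -3.1   2.6
   -1.   -8.3   7.3  -2. ]
 [ 10.6  10.5   9.9   9.8   9.4   9.4   9.2   8.9   8.8   8.6   8.6   8.4
    8.1   8.1   6.7   6.6]]
scene4 74
[[ 9.3 11.6  9.  10.4  6.7 10.  11.7 10.1 10.6  7.6  9.4  7.7  9.8  8.7
   6.8  8.8]
 [-3.5  0.5 -0.6 -4.2  3.7  4.2 -5.1 -1.3 -1.7 -5.1  4.7  3.   1.6 -3.1
  -4.7  5. ]
 [24.4 24.1 22.6 22.5 21.8 20.9 20.8 20.7 18.2 17.6 17.  16.6 15.8 14.3
  13.6 13.2]]
scene5 56
[[ 29.6  27.8  26.6  26.4  26.1  27.3  30.   29.1  29.1  26.4  27.5  10.
   25.9  28.4  27.4  25.9]
 [  4.9   8.8  -9.5  -3.9   1.7   3.7  -9.    8.   -3.   -6.7  -4.7  -1.3
   -0.9   2.9 -10.1 -11.7]
 [ 10.9  10.6  10.   10.    9.8   9.8   9.4   8.9   8.6   8.3   8.1   8.
    7.9   7.9   7.8   7.5]]
scene6 53
[[  7.3  29.9  29.5  26.6  29.9  28.5  29.7  26.9  28.9  27.7  26.1  29.6
   29.9  24.1  25.3  25. ]
 [ -7.4 -11.7  -6.   -9.5   1.9   5.7  -3.4  -1.5   8.1   0.7  -6.5   4.9
  -11.7   3.1   5.   10.8]
 [ 40.2  10.8  10.5  10.    9.6   9.6   9.2   9.    8.7   8.5   7.9   7.7
    7.6   7.5   7.4   7.2]]
scene7 60
[[ 29.   29.2  27.   27.8  29.2  28.9  29.5  26.6   6.8  27.8  27.5   8.8
   28.5  26.1   6.7  29.4]
 [  2.5  10.6  -4.3  -2.1 -11.2  -5.6   7.7   9.7  -2.    6.1   0.8  -3.3
    2.9 -11.9   0.8  -0.5]
 [ 11.8  10.7  10.7  10.1  10.    9.7   9.4   9.1   9.    8.9   8.3   8.
    8.    7.8   7.4   7.4]]
scene8 59
[[ 28.4  27.3  28.5  29.9  28.6  25.8  25.7  26.8  28.9  29.2   8.8  24.7
   29.5  26.    7.2  25.8]
 [  3.    9.2  11.1   1.9   0.1   1.9  -8.9  -1.5   8.1  -3.    2.3  -2.8
   10.5  -6.4  -5.  -11.7]
 [ 11.    9.9   9.8   9.6   9.6   9.5   9.    8.9   8.7   8.6   8.3   7.9
    7.8   7.8   7.7   7.4]]
```

View pics/cmp2.png

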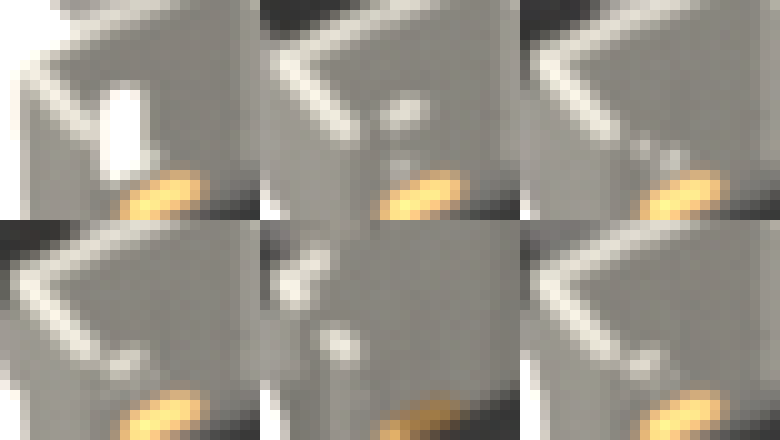

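>>> step_arm(steps=[{"x":0.014,"y":0,"z":0,"ax":0,"ay":0,"az":0,"claw":0.06},{"x":0.014,"y":0,"z":0,"ax":0,"ay":0,"az":0,"claw":0.06},{"x":0.013,"y":0,"z":0,"ax":0,"ay":0,"az":0,"claw":0.06},{"x":0,"y":0,"z":0,"ax":0,"ay":0,"az":0,"claw":0.06},{"x":0,"y":0,"z":0.02,"ax":0,"ay":0,"az":0,"claw":0.06}])

```text
time_s: 10.77
ee_pos: [0.5808, -0.1657, 0.2711]
eef_rot: [3.136, -0.017, -0.137]
force: [-0.3, 1.0, -0.1]
grip_width: 0.0474
```

```bash
python3 -c "
from h import *
delta(.584,-.1661,.1985,[math.pi,0,-.137])"
```

```text
t 10.77 pos [ 0.5808 -0.1657  0.2711] rpy [ 3.136 -0.017 -0.137] F [-0.3  1.  -0.1] w 0.0474
tool shift mm [ 1.9 -0.5 72.6] turn deg [ 0.35 -0.97  0.02]
```

>>> step_arm(steps=[{"x":0.001,"y":0,"z":0.02,"ax":0.3,"ay":-0.9,"az":0,"claw":0.06},{"x":0,"y":0,"z":0.02,"ax":0,"ay":0,"az":0,"claw":0.06},{"x":0,"y":0,"z":0.015,"ax":0,"ay":0,"az":0,"claw":0.06},{"x":0,"y":0,"z":0.007,"ax":0,"ay":0,"az":0,"claw":0.06},{"x":0,"y":0,"z":0,"ax":0,"ay":0,"az":0,"claw":0.0}], grip_force=5)

```text
time_s: 11.18
ee_pos: [0.5793, -0.1654, 0.201]
eef_rot: [-3.14, 0.008, -0.137]
force: [0.3, -0.6, 0.7]
grip_width: 0.0564
```

>>> step_arm(steps=[{"x":0,"y":0,"z":0,"ax":0,"ay":0,"az":0,"claw":0.0},{"x":0,"y":0,"z":0,"ax":0,"ay":0,"az":0,"claw":0.0},{"x":0,"y":0,"z":0,"ax":0,"ay":0,"az":0,"claw":0.0},{"x":0,"y":0,"z":0,"ax":0,"ay":0,"az":0,"claw":0.0}])

```text
time_s: 11.52
ee_pos: [0.5794, -0.1656, 0.2029]
eef_rot: [-3.14, 0.006, -0.137]
force: [0.3, -0.1, 0.1]
grip_width: 0.0302
```

```bash
python3 -c "
from h import *
delta(.584,-.1661,.1985,[math.pi,0,-.137])"
```

```text
t 11.52 pos [ 0.5794 -0.1656  0.2029] rpy [-3.14   0.006 -0.137] F [ 0.3 -0.1  0.1] w 0.0302
tool shift mm [ 4.6 -0.1  4.3] turn deg [-0.07  0.36  0.01]
```

>>> step_arm(steps=[{"x":0,"y":0,"z":0.003,"ax":0,"ay":0,"az":0,"claw":0.0},{"x":0,"y":0,"z":0,"ax":0,"ay":0,"az":0,"claw":0.0},{"x":0,"y":0,"z":0,"ax":0,"ay":0,"az":0,"claw":0.0},{"x":0,"y":0,"z":0,"ax":0,"ay":0,"az":0,"claw":0.0}])

```text
time_s: 11.85
ee_pos: [0.5798, -0.1658, 0.2012]
eef_rot: [-3.141, 0.004, -0.137]
force: [0.5, 0.0, -1.1]
grip_width: 0.0161
```

>>> step_arm(steps=[{"x":0,"y":0,"z":-0.001,"ax":0,"ay":0,"az":0,"claw":0.0},{"x":0,"y":0,"z":-0.001,"ax":0,"ay":0,"az":0,"claw":0.0}])

```text
time_s: 12.02
ee_pos: [0.5798, -0.1657, 0.2026]
eef_rot: [-3.141, 0.004, -0.137]
force: [2.2, -0.5, -3.2]
grip_width: 0.0164
```

>>> step_arm(steps=[{"x":0,"y":0,"z":-0.001,"ax":0,"ay":0,"az":0,"claw":0.0},{"x":0,"y":0,"z":-0.001,"ax":0,"ay":0,"az":0,"claw":0.0}])

```text
time_s: 12.18
ee_pos: [0.5798, -0.1656, 0.2043]
eef_rot: [-3.14, 0.005, -0.137]
force: [0.4, -0.2, -4.5]
grip_width: 0.0163
```

>>> step_arm(steps=[{"x":0,"y":0,"z":-0.001,"ax":0,"ay":0,"az":0,"claw":0.0},{"x":0,"y":0,"z":-0.001,"ax":0,"ay":0,"az":0,"claw":0.0}])

```text
time_s: 12.35
ee_pos: [0.5798, -0.1655, 0.2062]
eef_rot: [-3.14, 0.005, -0.137]
force: [2.7, -1.2, -6.2]
grip_width: 0.0161
```

```bash
python3 chk.py scene9; python3 -c "
from h import *
for t in('scene5','scene8','scene9'):
    im,d=load(t);P=cloud('scene',d)
    x=P-[.6442,-.1742,.2];c,s=np.cos(.138),np.sin(.138);u=x[...,0]*c-x[...,1]*s;v=x[...,0]*s+x[...,1]*c
    k=(u>.004)&(u<.014)&(abs(v)<.008)&(x[...,2]>-.01)&(x[...,2]<.045)
    print(t,np.round(np.sort(x[...,2][k])[::-1][:8]*1000,1))
"
```

```text
t 12.35 pos [ 0.5798 -0.1655  0.2062] rpy [-3.14   0.005 -0.137] F [ 2.7 -1.2 -6.2] w 0.0161
tool shift mm [ 52.3  -0.  -19.1] turn deg [-0.08  0.31  0.02]
-0.15 6 [0.024]
-0.138 8 [0.025]
-0.126 25 [0.0248]
-0.114 20 [0.0243]
-0.102 9 [0.0219]
-0.09 1 
-0.078 7 [0.0256]
-0.066 15 [0.0264]
-0.054 36 [0.0262]
-0.042 35 [0.0262]
-0.03 31 [0.0273]
-0.018 9 [0.0275]
-0.006 3 [0.0187]
scene5 [43.5 33.9 33.7 33.4 33.3 31.4 29.7  8. ]
scene8 [44.  41.9 41.1 39.8 38.2 37.5 32.3  8.3]
scene9 [44.6 43.3 42.1 37.8 37.  36.1 31.6 30.2]
```

>>> step_arm(steps=[{"x":0,"y":0,"z":0,"ax":0,"ay":0,"az":0,"claw":0.0}], grip_force=60)

```text
time_s: 12.48
ee_pos: [0.5798, -0.1656, 0.2064]
eef_rot: [-3.14, 0.005, -0.137]
force: [1.2, -1.3, -3.7]
grip_width: 0.0159
```

>>> step_arm(steps=[{"x":0,"y":0,"z":0.001,"ax":0,"ay":0,"az":0,"claw":0.0}])

```text
time_s: 12.57
ee_pos: [0.5798, -0.1656, 0.2056]
eef_rot: [-3.14, 0.005, -0.137]
force: [0.8, -0.2, -2.4]
grip_width: 0.0155
```

>>> step_arm(steps=[{"x":0,"y":0,"z":0.001,"ax":0,"ay":0,"az":0,"claw":0.0}])

```text
time_s: 12.65
ee_pos: [0.5798, -0.1656, 0.2046]
eef_rot: [-3.14, 0.005, -0.137]
force: [0.6, 0.0, -2.0]
grip_width: 0.0153
```

>>> step_arm(steps=[{"x":0,"y":0,"z":0.001,"ax":0,"ay":0,"az":0,"claw":0.0}])

```text
time_s: 12.73
ee_pos: [0.5799, -0.1656, 0.2037]
eef_rot: [-3.141, 0.005, -0.137]
force: [0.4, -1.1, -2.0]
grip_width: 0.0154
```

>>> step_arm(steps=[{"x":0,"y":0,"z":0.001,"ax":0,"ay":0,"az":0,"claw":0.0}])

```text
time_s: 12.82
ee_pos: [0.5799, -0.1656, 0.2027]
eef_rot: [-3.141, 0.004, -0.137]
force: [1.6, -0.5, -2.7]
grip_width: 0.0154
```

>>> step_arm(steps=[{"x":0,"y":0,"z":0.001,"ax":0,"ay":0,"az":0,"claw":0.0}])

```text
time_s: 12.9
ee_pos: [0.5799, -0.1656, 0.2016]
eef_rot: [-3.141, 0.004, -0.137]
force: [-0.7, 0.1, -0.7]
grip_width: 0.0156
```

>>> step_arm(steps=[{"x":0,"y":0,"z":0.001,"ax":0,"ay":0,"az":0,"claw":0.0}])

```text
time_s: 12.98
ee_pos: [0.5798, -0.1657, 0.2012]
eef_rot: [-3.141, 0.004, -0.137]
force: [-7.2, 0.8, 10.9]
grip_width: 0.0153
```

>>> step_arm(steps=[{"x":0,"y":0,"z":0.001,"ax":0,"ay":0,"az":0,"claw":0.0}])

```text
time_s: 13.07
ee_pos: [0.5799, -0.1657, 0.2012]
eef_rot: [-3.141, 0.003, -0.137]
force: [-5.1, 1.3, 8.8]
grip_width: 0.0158
```

```bash
python3 - <<'E'
from h import *
np.set_printoptions(precision=1,suppress=True,linewidth=160)
for t in('scene0','scene8'):
    im,d=load(t);P=cloud('scene',d)
    x=P-[.6442,-.1742,.2];c,s=np.cos(.138),np.sin(.138);u=x[...,0]*c-x[...,1]*s;v=x[...,0]*s+x[...,1]*c
    I=im.astype(int);k=(I[...,0]-I[...,2]>50)&(abs(u)<.06)&(abs(v)<.05)
    q=np.stack([u[k],v[k],x[...,2][k]],1)*1000; r,cc=np.where(k); print(t,len(q),r.min(),r.max(),cc.min(),cc.max()); 
    for rr in np.unique(r): print(rr,q[r==rr].mean(0),(cc[r==rr].min(),cc[r==rr].max()))
    k=(u>.015)&(u<.05)&(abs(v)<.028)&(x[...,2]<.02)&(x[...,2]>-.05)&(im.sum(-1)<160)
    print('black',np.stack([u[k],v[k],x[...,2][k]],1).min(0)*1000,np.stack([u[k],v[k],x[...,2][k]],1).max(0)*1000)
E
```

```text
scene0 28 257 262 276 283
257 [ 9.8  8.5 -0.7] (np.int64(281), np.int64(282))
258 [13.8  4.5  1.5] (np.int64(279), np.int64(283))
259 [15.9  0.3  2.3] (np.int64(277), np.int64(283))
260 [17.4 -3.5  2.4] (np.int64(276), np.int64(282))
261 [20.7 -8.4  4.6] (np.int64(276), np.int64(280))
262 [ 25.6 -12.9   7.9] (np.int64(277), np.int64(278))
black [ 29.1 -26.9 -11.4] [33.7 24.9  9.4]
scene8 29 257 262 276 283
257 [ 7.6 10.  -3.2] (np.int64(281), np.int64(282))
258 [14.3  4.1  2.1] (np.int64(279), np.int64(283))
259 [17.1 -0.5  3.7] (np.int64(277), np.int64(283))
260 [17.4 -3.5  2.4] (np.int64(276), np.int64(282))
261 [19.5 -7.6  3.2] (np.int64(276), np.int64(280))
262 [ 22.3 -12.2   4.8] (np.int64(276), np.int64(278))
black [ 28.4 -24.2 -12.2] [33.8 26.7  9.2]
```

>>> step_arm(steps=[{"x":0,"y":0,"z":-0.004,"ax":0,"ay":0,"az":0,"claw":0.0},{"x":0,"y":0,"z":0,"ax":0,"ay":0,"az":0,"claw":0.0}])

```text
time_s: 13.23
ee_pos: [0.5798, -0.1657, 0.2056]
eef_rot: [-3.141, 0.003, -0.137]
force: [0.0, -0.2, -3.0]
grip_width: 0.0156
```

>>> step_arm(steps=[{"x":0,"y":0,"z":-0.001,"ax":0,"ay":0,"az":0,"claw":0.0}])

```text
time_s: 13.32
ee_pos: [0.5798, -0.1656, 0.2063]
eef_rot: [-3.141, 0.003, -0.137]
force: [2.1, 0.4, -4.9]
grip_width: 0.0153
```

>>> step_arm(steps=[{"x":0,"y":0,"z":-0.001,"ax":0,"ay":0,"az":0,"claw":0.0}])

```text
time_s: 13.4
ee_pos: [0.5798, -0.1656, 0.207]
eef_rot: [-3.141, 0.004, -0.137]
force: [4.2, 0.1, -6.9]
grip_width: 0.0156
```

>>> step_arm(steps=[{"x":0,"y":0,"z":-0.001,"ax":0,"ay":0,"az":0,"claw":0.0}])

```text
time_s: 13.48
ee_pos: [0.5797, -0.1656, 0.2075]
eef_rot: [-3.141, 0.004, -0.137]
force: [4.3, -0.6, -7.5]
grip_width: 0.0159
```

>>> step_arm(steps=[{"x":0,"y":0,"z":-0.001,"ax":0,"ay":0,"az":0,"claw":0.0}])

```text
time_s: 13.57
ee_pos: [0.5797, -0.1656, 0.2081]
eef_rot: [-3.14, 0.005, -0.137]
force: [4.0, -1.2, -6.4]
grip_width: 0.0158
```

>>> step_arm(steps=[{"x":0,"y":0,"z":0.001,"ax":0,"ay":0,"az":0,"claw":0.0}])

```text
time_s: 13.65
ee_pos: [0.5797, -0.1656, 0.2073]
eef_rot: [-3.141, 0.005, -0.137]
force: [0.6, -0.5, -0.7]
grip_width: 0.0156
```

>>> step_arm(steps=[{"x":0,"y":0,"z":0.002,"ax":0,"ay":0,"az":0,"claw":0.0}])

```text
time_s: 13.73
ee_pos: [0.5798, -0.1656, 0.2056]
eef_rot: [-3.141, 0.004, -0.137]
force: [1.8, -0.9, -2.4]
grip_width: 0.0155
```

>>> step_arm(steps=[{"x":0,"y":0,"z":0.002,"ax":0,"ay":0,"az":0,"claw":0.0}])

```text
time_s: 13.82
ee_pos: [0.5798, -0.1657, 0.2036]
eef_rot: [-3.141, 0.004, -0.137]
force: [0.8, 0.1, -2.1]
grip_width: 0.0156
```

>>> step_arm(steps=[{"x":0,"y":0,"z":0.002,"ax":0,"ay":0,"az":0,"claw":0.0}])

```text
time_s: 13.9
ee_pos: [0.5799, -0.1657, 0.2016]
eef_rot: [-3.141, 0.004, -0.137]
force: [-0.7, 0.3, 0.5]
grip_width: 0.0154
```

>>> step_arm(steps=[{"x":0,"y":0,"z":0.002,"ax":0,"ay":0,"az":0,"claw":0.0}])

```text
time_s: 13.98
ee_pos: [0.5798, -0.1657, 0.2008]
eef_rot: [-3.141, 0.003, -0.137]
force: [-13.8, 3.2, 22.4]
grip_width: 0.0158
```

>>> step_arm(steps=[{"x":0,"y":0,"z":0.003,"ax":0,"ay":0,"az":0,"claw":0.0}])

```text
time_s: 14.07
ee_pos: [0.5797, -0.1658, 0.2006]
eef_rot: [3.141, 0.001, -0.137]
force: [-17.4, 4.8, 31.1]
grip_width: 0.0158
```

>>> step_arm(steps=[{"x":0,"y":0,"z":0,"ax":0,"ay":0,"az":0,"claw":0.03},{"x":0,"y":0,"z":0,"ax":0,"ay":0,"az":0,"claw":0.05},{"x":0,"y":0,"z":0,"ax":0,"ay":0,"az":0,"claw":0.06},{"x":0,"y":0,"z":0,"ax":0,"ay":0,"az":0,"claw":0.06},{"x":0,"y":0,"z":0,"ax":0,"ay":0,"az":0,"claw":0.06}])

```text
time_s: 14.48
ee_pos: [0.5798, -0.1659, 0.2025]
eef_rot: [3.141, -0.002, -0.137]
force: [0.3, 0.2, -0.1]
grip_width: 0.0455
```

>>> step_arm(steps=[{"x":0,"y":0,"z":-0.02,"ax":0,"ay":0,"az":0,"claw":0.06},{"x":0,"y":0,"z":-0.03,"ax":0,"ay":0,"az":0,"claw":0.06},{"x":0,"y":0,"z":-0.03,"ax":0,"ay":0,"az":0,"claw":0.03},{"x":-0.03,"y":-0.02,"z":-0.02,"ax":0,"ay":0,"az":0,"claw":0.0},{"x":-0.03,"y":-0.03,"z":0,"ax":0,"ay":0,"az":0,"claw":0.0}])

```text
time_s: 14.9
ee_pos: [0.5274, -0.1106, 0.3011]
eef_rot: [-3.141, 0.008, -0.141]
force: [0.6, 1.3, 1.2]
grip_width: 0.0437
```

```bash
python3 chk.py scene10; python3 - <<'E'
from h import *
im,d=snap('top','top10')
# console fit: use top0
im,d=load('top0');crop(im,185,110,270,180,9,'wh')
from ov import *
c=draw('top',im,[],(195,125,260,175),12,'wh')
E
```

```text
t 14.9 pos [ 0.5274 -0.1106  0.3011] rpy [-3.141  0.008 -0.141] F [0.6 1.3 1.2] w 0.0437
tool shift mm [112.6  46.9  75.2] turn deg [-0.04  0.47 -0.23]
-0.15 14 [0.0188]
-0.138 22 [0.0195]
-0.126 24 [0.0197]
-0.114 24 [0.0197]
-0.102 27 [0.0198]
-0.09 26 [0.0202]
-0.078 27 [0.0209]
-0.066 26 [0.0211]
-0.054 29 [0.0219]
-0.042 29 [0.0227]
-0.03 24 [0.0228]
-0.018 1 
-0.006 5 [0.0191]
```

View pics/wh.png

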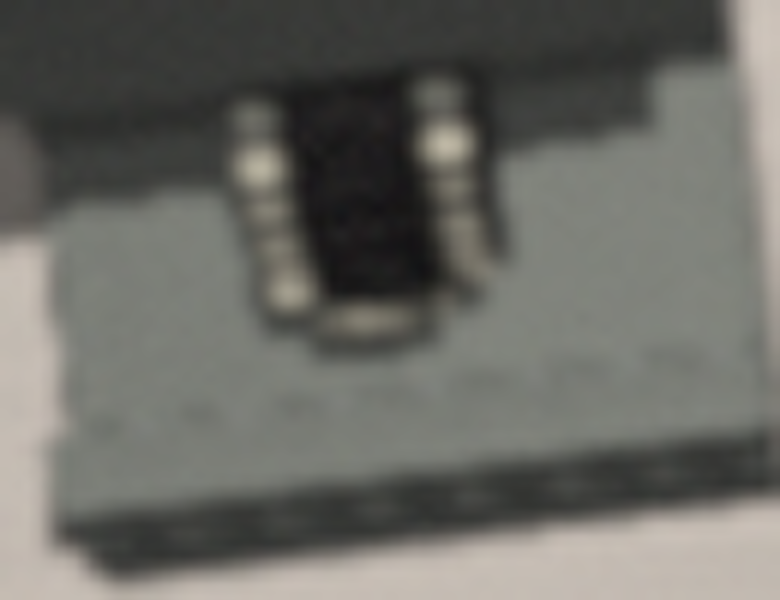

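View pics/top10.png

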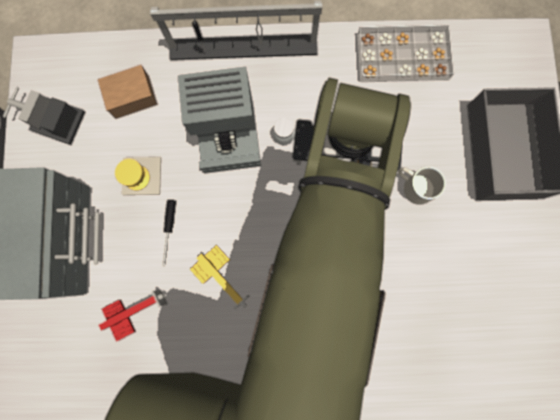

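```bash
cat > con.py <<'E'
from h import *
np.set_printoptions(precision=4,suppress=True)
def line(q,ix,iy,it=6,tol=.0012):
    # fit q[:,ix]=a+b*q[:,iy]
    s=q
    for _ in range(it):
        p=np.polyfit(s[:,iy],s[:,ix],1); r=s[:,ix]-np.polyval(p,s[:,iy]); k=abs(r)<max(2*r.std(),tol); s=s[k]
    return p,len(s),r.std()
for t,n in(('top0','top'),('scene0','scene')):
    im,d=load(t);P=cloud(n,d).reshape(-1,3)
    c,s_=np.cos(.09),np.sin(.09)
    O=np.array([.66,.14,0]);x=P-O;u=x[:,0]*c+x[:,1]*s_;v=-x[:,0]*s_+x[:,1]*c;q=np.c_[u,v,P[:,2]]
    print(t)
    top=q[(abs(q[:,2]-.23)<.004)&(abs(v)<.12)&(u>-.05)&(u<.2)]
    print('top z',np.median(top[:,2]),len(top))
    # edges of top: front min u per v
    e=[];
    for vv in np.arange(-.07,.071,.01):
        k=top[abs(top[:,1]-vv)<.004]
        if len(k)>8: e.append((vv,k[:,0].min(),k[:,0].max()))
    e=np.array(e);print('front edge fit',np.polyfit(e[:,0],e[:,1],1),'back',np.polyfit(e[2:-2,0],e[2:-2,2],1),'v',top[:,1].min(),top[:,1].max())
    e=[]
    for uu in np.arange(0,.1,.01):
        k=top[abs(top[:,0]-uu)<.004]
        if len(k)>8:e.append((uu,k[:,1].min(),k[:,1].max()))
    e=np.array(e); 
    if len(e)>2: print('sides',np.polyfit(e[:,0],e[:,1],1),np.polyfit(e[:,0],e[:,2],1))
    # sill top
    sl=q[(abs(q[:,2]-.066)<.003)&(abs(v)<.1)&(u>-.1)&(u<-.03)]
    if len(sl): print('sill',len(sl),np.percentile(sl[:,0],[2,98]),np.percentile(sl[:,1],[2,98]),np.median(sl[:,2]))
    ff=q[(q[:,2]>.155)&(q[:,2]<.222)&(abs(v)<.07)&(u<.03)&(u>-.05)]
    if len(ff)>20: print('face',line(ff,0,1))
    ff=q[(q[:,2]>.01)&(q[:,2]<.06)&(abs(v)<.07)&(u<-.055)&(u>-.1)]
    if len(ff)>20: print('sillface',line(ff,0,1))
    for sg in(-1,1):
        ff=q[(q[:,2]>.1)&(q[:,2]<.225)&(abs(v-sg*.075)<.01)&(u>0)&(u<.09)]
        if len(ff)>20: print('side',sg,line(ff,1,0))
    w=q[(abs(v)<.03)&(q[:,2]>.08)&(q[:,2]<.14)&(u>-.06)&(u<.0)]
    print('wheel',len(w))
    if n=='top':
        dark=im.reshape(-1,3).sum(1)<120
        w=q[dark&(abs(v)<.03)&(q[:,2]>.06)&(q[:,2]<.14)&(u>-.06)&(u<.02)]
        print('dark wheel v',np.percentile(w[:,1],[3,50,97]),len(w))
        from scipy.optimize import least_squares
        r=least_squares(lambda p:np.hypot(w[:,0]-p[0],w[:,2]-p[1])-.0425,[0,.085],loss='soft_l1',f_scale=.001);print('circ',r.x,np.std(r.fun),w[:,0].min(),w[:,0].max())
E
python3 con.py
```

```text
top0
top z 0.23110781356419619 2794
front edge fit [-0.0044 -0.0134] back [0.0029 0.0977] v -0.07384063369749481 0.07791297327156356
sides [ 0.0094 -0.0735] [0.007  0.0766]
sill 367 [-0.0713 -0.0534] [-0.0718  0.0723] 0.06652635389556649
face (array([-0.0053, -0.0127]), 615, np.float64(0.0005375727787537565))
sillface (array([-0.0076, -0.0709]), 261, np.float64(0.0005083290825250258))
side -1 (array([ 0.0122, -0.074 ]), 63, np.float64(0.0001938506270399273))
wheel 381
dark wheel v [-0.0105  0.0008  0.012 ] 185
circ [-0.0005  0.0843] 0.004655369294356572 -0.04188810610113857 0.004471914604295426
scene0
top z 0.22956836130966984 1423
front edge fit [-0.0248 -0.0102] back [0.0021 0.0997] v -0.07693348715451945 0.07682656343050628
sides [-0.0167 -0.0747] [-0.0236  0.0755]
sill 109 [-0.0679 -0.0501] [-0.0734  0.0076] 0.06486657971628385
side -1 (array([-0.0162, -0.0739]), 911, np.float64(0.0010889017754326347))
wheel 22
```

```bash
python3 - <<'E'
from h import *
A=np.array([.6595,.141,.085]);yaw=.095
M=R.from_euler('z',yaw).as_matrix()
im,_=load('top0');w=(195,125,260,175);s=12
c=cv2.resize(im[w[1]:w[3],w[0]:w[2],::-1],None,fx=s,fy=s,interpolation=cv2.INTER_CUBIC)
for k,col in((0,(0,0,255)),(1,(0,255,0)),(2,(255,0,0)),(3,(255,255,0)),(4,(0,255,255))):
    a=math.radians(15*k)
    for r,v0,v1 in((.043,-.012,.012),(.034,.014,.024),(.034,-.024,-.014)):
        p=np.array([[-r*math.cos(a),v,r*math.sin(a)] for v in(v0,v1)])@M.T+A
        uv=((proj('top',p)-[w[0],w[1]]+.5)*s).round().astype(int)
        cv2.line(c,tuple(map(int,uv[0])),tuple(map(int,uv[1])),col,1)
cv2.imwrite('pics/wh2.png',c)
E
```

```text
(no output)
```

View pics/wh2.png

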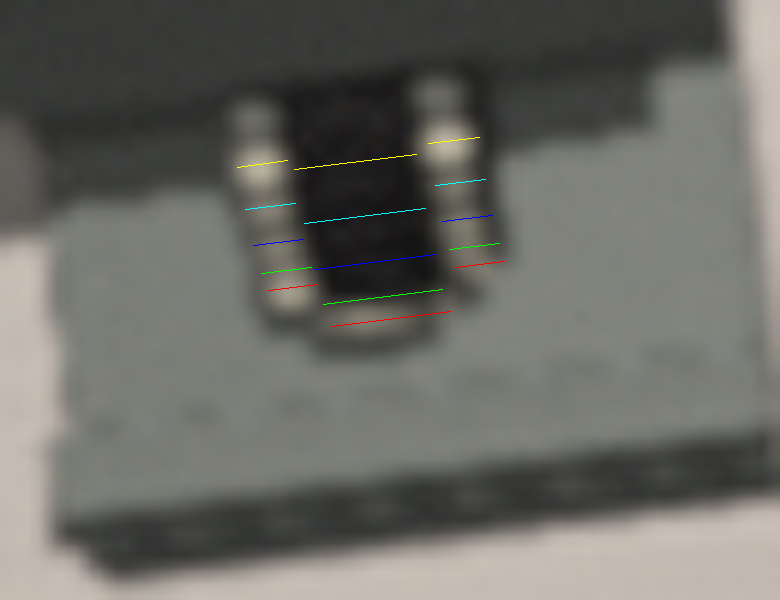

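The light now sits at the hard stop, and a light pull met the catch. The bar is at click 0 (zoomed picture, about (370,320), matching the predicted click-0 line), and the broad tick matches click 4. I'll pinch the rim and roll it in two 30° strokes.

```bash
cat >> h.py <<'E'
AX=np.array([.6604,.1407,.085]);CY=.095
def T(b,r,L,va=0):
    b=math.radians(b); p=AX+R.from_euler('z',CY).apply([-r*math.cos(b),va,r*math.sin(b)])
    delta(*p,[math.pi,-math.radians(L),CY])
def loc():
    o=ctrl.get_obs();q=R.from_euler('z',-CY).apply(o['ee_pos']-AX)
    print('u,v,w mm',np.round(q*1000,1),'r',round(np.hypot(q[0],q[2])*1000,1),'bearing',round(math.degrees(math.atan2(q[2],-q[0])),1),'lean',round(-math.degrees(o['eef_rot'][1]),1))
E
python3 -c "
from h import *
T(40,.14,48);print(ctrl.get_obs()['qpos'])"
```

```text
t 15.0 pos [ 0.5253 -0.1069  0.2996] rpy [-3.14   0.011 -0.137] F [ 0.8  0.6 -0. ] w 0.0353
tool shift mm [  -3.  -238.9  125. ] turn deg [  5.4   48.38 -12.58]
[-2.69325615e-01  2.21337262e-01  1.40320693e+00  3.61606753e-04
  1.52788838e+00  1.43827529e+00]
```

>>> step_arm(steps=[{"x":0,"y":-0.038,"z":0,"ax":0,"ay":0,"az":-2.6,"claw":0.05},{"x":0,"y":-0.038,"z":0,"ax":0,"ay":0,"az":-2.6,"claw":0.05},{"x":0,"y":-0.038,"z":0,"ax":0,"ay":0,"az":-2.6,"claw":0.05},{"x":0,"y":-0.038,"z":0,"ax":0,"ay":0,"az":-2.6,"claw":0.05},{"x":0,"y":-0.038,"z":0,"ax":0,"ay":0,"az":-2.6,"claw":0.05}], grip_force=25)

```text
time_s: 15.42
ee_pos: [0.5344, 0.0833, 0.299]
eef_rot: [-3.139, 0.011, 0.089]
force: [0.5, -0.1, 0.4]
grip_width: 0.0497
```

>>> step_arm(steps=[{"x":0,"y":-0.01,"z":0,"ax":0,"ay":6.8,"az":0,"claw":0.05},{"x":0,"y":-0.01,"z":0,"ax":0,"ay":6.8,"az":0,"claw":0.05},{"x":0,"y":-0.01,"z":0,"ax":0,"ay":6.8,"az":0,"claw":0.05},{"x":0,"y":-0.005,"z":0,"ax":0,"ay":6.8,"az":0,"claw":0.05},{"x":0,"y":0,"z":0,"ax":0,"ay":6.8,"az":0,"claw":0.05}])

```text
time_s: 15.83
ee_pos: [0.5336, 0.1272, 0.2963]
eef_rot: [-3.135, -0.598, 0.098]
force: [1.3, -0.3, -0.1]
grip_width: 0.0499
```

```bash
python3 -c "
from h import *
T(40,.14,48);print(ctrl.get_obs()['qpos']);loc()"
```

```text
t 15.83 pos [0.5336 0.1272 0.2963] rpy [-3.135 -0.598  0.098] F [ 1.3 -0.3 -0.1] w 0.0499
tool shift mm [-51.5  -0.7 111.7] turn deg [-0.46 13.76  0.07]
[ 0.18962563 -0.08428305  1.8432027  -0.06402467  0.7875936   1.69207616]
u,v,w mm [-127.5   -1.4  211.3] r 246.8 bearing 58.9 lean 34.2
```

>>> step_arm(steps=[{"x":-0.012,"y":0,"z":0.025,"ax":-0.4,"ay":6.5,"az":0,"claw":0.05},{"x":-0.012,"y":0,"z":0.025,"ax":0,"ay":6.5,"az":0,"claw":0.05},{"x":-0.005,"y":0,"z":0.025,"ax":0,"ay":0,"az":0,"claw":0.05},{"x":-0.005,"y":0,"z":0.02,"ax":0,"ay":0,"az":0,"claw":0.05},{"x":0,"y":0,"z":0,"ax":0,"ay":0,"az":0,"claw":0.05}])

```text
time_s: 16.25
ee_pos: [0.5665, 0.1302, 0.2098]
eef_rot: [3.14, -0.794, 0.099]
force: [-0.6, 0.1, -0.7]
grip_width: 0.0498
```

```bash
python3 -c "
from h import *
T(36,.08,48);print(ctrl.get_obs()['qpos']);loc()
snap('top','top11');snap('scene','scene11')"
```

```text
t 16.25 pos [0.5665 0.1302 0.2098] rpy [ 3.14  -0.794  0.099] F [-0.6  0.1 -0.7] w 0.0498
tool shift mm [-34.6  -1.6  75.8] turn deg [-0.07  2.53  0.18]
[ 0.19573113  0.02995913  2.02783191 -0.24004187  0.30085454  1.86808137]
u,v,w mm [-94.5  -1.6 124.8] r 156.6 bearing 52.9 lean 45.5
```

View pics/top11.png

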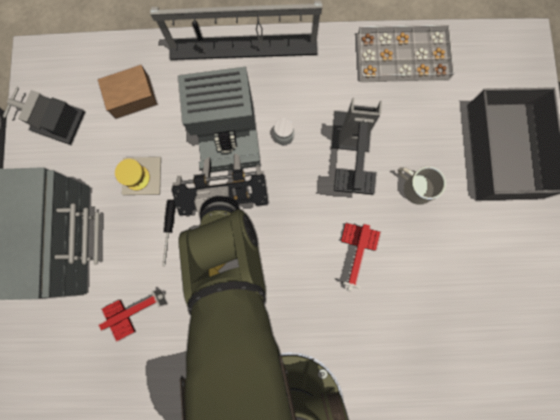

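View pics/scene11.png

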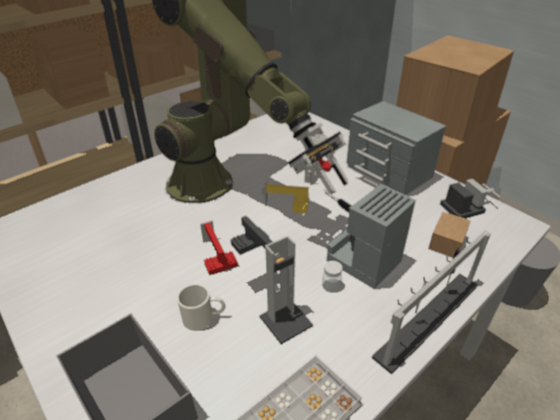

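>>> step_arm(steps=[{"x":0,"y":0,"z":0.01,"ax":0,"ay":-5,"az":0,"claw":0.05},{"x":-0.005,"y":0,"z":0.015,"ax":0,"ay":-5,"az":0,"claw":0.05},{"x":-0.005,"y":0,"z":0.015,"ax":0,"ay":-5,"az":0,"claw":0.05},{"x":0,"y":0,"z":0,"ax":0,"ay":0,"az":0,"claw":0.05}])

```text
time_s: 16.68
ee_pos: [0.5852, 0.133, 0.1826]
eef_rot: [-3.14, -0.53, 0.1]
force: [-0.2, -0.5, 0.0]
grip_width: 0.0502
```

```bash
python3 -c "
from h import *
T(38,.06,30);print(ctrl.get_obs()['qpos']);loc()"
```

```text
t 16.68 pos [0.5852 0.133  0.1826] rpy [-3.14 -0.53  0.1 ] F [-0.2 -0.5  0. ] w 0.0502
tool shift mm [-6.3 -0.3 66.6] turn deg [-0.25 -0.39  0.24]
[ 0.1797851   0.1729082   1.82618931 -0.06671601  0.61435401  1.69440574]
u,v,w mm [-75.5  -0.5  97.6] r 123.4 bearing 52.3 lean 30.4
```

>>> step_arm(steps=[{"x":-0.002,"y":0,"z":0.02,"ax":0,"ay":0,"az":0.2,"claw":0.05},{"x":-0.002,"y":0,"z":0.02,"ax":0,"ay":0,"az":0,"claw":0.05},{"x":-0.002,"y":0,"z":0.012,"ax":0,"ay":0,"az":0,"claw":0.05},{"x":0,"y":0,"z":0.005,"ax":0,"ay":0,"az":0,"claw":0.05},{"x":0,"y":0,"z":0,"ax":0,"ay":0,"az":0,"claw":0.05}])

```text
time_s: 17.1
ee_pos: [0.612, 0.1361, 0.1373]
eef_rot: [-3.136, -0.546, 0.095]
force: [-0.0, 0.5, 0.6]
grip_width: 0.0499
```

```bash
python3 -c "
from h import *
T(36,.039,30);print(ctrl.get_obs()['qpos']);loc()
im,_=snap('top','top12');crop(im,165,60,275,210,4,'t12')"
```

```text
t 17.1 pos [0.612  0.1361 0.1373] rpy [-3.136 -0.546  0.095] F [-0.   0.5  0.6] w 0.0499
tool shift mm [-0.7  0.2 34. ] turn deg [-0.33 -1.31  0.03]
[ 0.17616157  0.28515264  1.81073603 -0.07577846  0.50154936  1.70623419]
u,v,w mm [-48.7   0.   52.3] r 71.5 bearing 47.1 lean 31.3
```

View pics/t12.png

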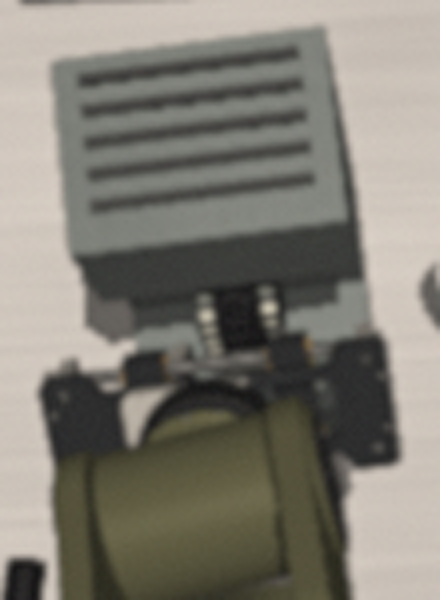

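>>> step_arm(steps=[{"x":0,"y":0,"z":0.009,"ax":0,"ay":-1,"az":0,"claw":0.045},{"x":0,"y":0,"z":0.009,"ax":0,"ay":0,"az":0,"claw":0.045},{"x":0,"y":0,"z":0.006,"ax":0,"ay":0,"az":0,"claw":0.045},{"x":0,"y":0,"z":0,"ax":0,"ay":0,"az":0,"claw":0.045}])

```text
time_s: 17.48
ee_pos: [0.6256, 0.1378, 0.119]
eef_rot: [-3.136, -0.533, 0.096]
force: [-0.1, -0.6, -0.3]
grip_width: 0.0449
```

```bash
python3 -c "
from h import *
T(36,.039,30);loc()"
```

```text
t 17.48 pos [0.6256 0.1378 0.119 ] rpy [-3.136 -0.533  0.096] F [-0.1 -0.6 -0.3] w 0.0449
tool shift mm [-2.8  0.5 11.2] turn deg [-0.36 -0.52  0.04]
u,v,w mm [-34.9   0.5  34. ] r 48.7 bearing 44.3 lean 30.5
```

>>> step_arm(steps=[{"x":-0.003,"y":0,"z":0.005,"ax":0,"ay":0,"az":0,"claw":0.045},{"x":0,"y":0,"z":0.004,"ax":0,"ay":0,"az":0,"claw":0.045},{"x":0,"y":0,"z":0,"ax":0,"ay":0,"az":0,"claw":0.04}])

```text
time_s: 17.73
ee_pos: [0.6278, 0.1381, 0.1086]
eef_rot: [-3.136, -0.532, 0.096]
force: [-1.5, -0.0, 0.1]
grip_width: 0.0416
```

```bash
python3 -c "
from h import *
T(36,.039,30);loc()"
```

```text
t 17.73 pos [0.6278 0.1381 0.1086] rpy [-3.136 -0.532  0.096] F [-1.5 -0.   0.1] w 0.0416
tool shift mm [0.6 0.5 1.2] turn deg [-0.36 -0.51  0.04]
u,v,w mm [-32.7   0.5  23.6] r 40.3 bearing 35.9 lean 30.5
```

Close gently, then roll.

>>> step_arm(steps=[{"x":0,"y":0,"z":0.001,"ax":0,"ay":0,"az":0,"claw":0.0},{"x":0,"y":0,"z":0,"ax":0,"ay":0,"az":0,"claw":0.0},{"x":0,"y":0,"z":0,"ax":0,"ay":0,"az":0,"claw":0.0},{"x":0,"y":0,"z":0,"ax":0,"ay":0,"az":0,"claw":0.0}], grip_force=25)

```text
time_s: 18.07
ee_pos: [0.6283, 0.1371, 0.1075]
eef_rot: [-3.137, -0.532, 0.096]
force: [1.7, -1.2, -1.1]
grip_width: 0.0226
```

```bash
python3 -c "
from h import *
T(43,.040,30);T(50,.040,30);T(66,.040,30);loc()"
```

```text
t 18.07 pos [0.6283 0.1371 0.1075] rpy [-3.137 -0.532  0.096] F [ 1.7 -1.2 -1.1] w 0.0226
tool shift mm [ 5.  -0.6 -2.6] turn deg [-0.28 -0.47  0.04]
t 18.07 pos [0.6283 0.1371 0.1075] rpy [-3.137 -0.532  0.096] F [ 1.7 -1.2 -1.1] w 0.0226
tool shift mm [ 9.8 -0.6 -3.7] turn deg [-0.28 -0.47  0.04]
t 18.07 pos [0.6283 0.1371 0.1075] rpy [-3.137 -0.532  0.096] F [ 1.7 -1.2 -1.1] w 0.0226
tool shift mm [20.9 -0.5 -4. ] turn deg [-0.28 -0.47  0.04]
u,v,w mm [-32.3  -0.5  22.5] r 39.3 bearing 34.9 lean 30.5
```

>>> step_arm(steps=[{"x":0.0025,"y":0,"z":-0.0013,"ax":0,"ay":0,"az":0,"claw":0.0},{"x":0.0025,"y":0,"z":-0.0012,"ax":0,"ay":0,"az":0,"claw":0.0},{"x":0.0025,"y":0,"z":-0.0006,"ax":0,"ay":0,"az":0,"claw":0.0},{"x":0.0025,"y":0,"z":-0.0005,"ax":0,"ay":0,"az":0,"claw":0.0}])

```text
time_s: 18.4
ee_pos: [0.629, 0.1371, 0.1081]
eef_rot: [-3.138, -0.511, 0.096]
force: [-16.2, -3.1, -0.1]
grip_width: 0.0227
```

```bash
python3 -c "
from h import *
T(58,.040,30);T(67,.040,30);loc()
im,_=snap('top','top13');crop(im,195,120,260,170,12,'t13')"
```

```text
t 18.4 pos [0.629  0.1371 0.1081] rpy [-3.138 -0.511  0.096] F [-16.2  -3.1  -0.1] w 0.0227
tool shift mm [14.4 -0.6 -4.3] turn deg [-0.23  0.72  0.05]
t 18.4 pos [0.629  0.1371 0.1081] rpy [-3.138 -0.511  0.096] F [-16.2  -3.1  -0.1] w 0.0227
tool shift mm [20.6 -0.6 -4.1] turn deg [-0.23  0.72  0.05]
u,v,w mm [-31.6  -0.6  23.1] r 39.2 bearing 36.2 lean 29.3
```

View pics/t13.png

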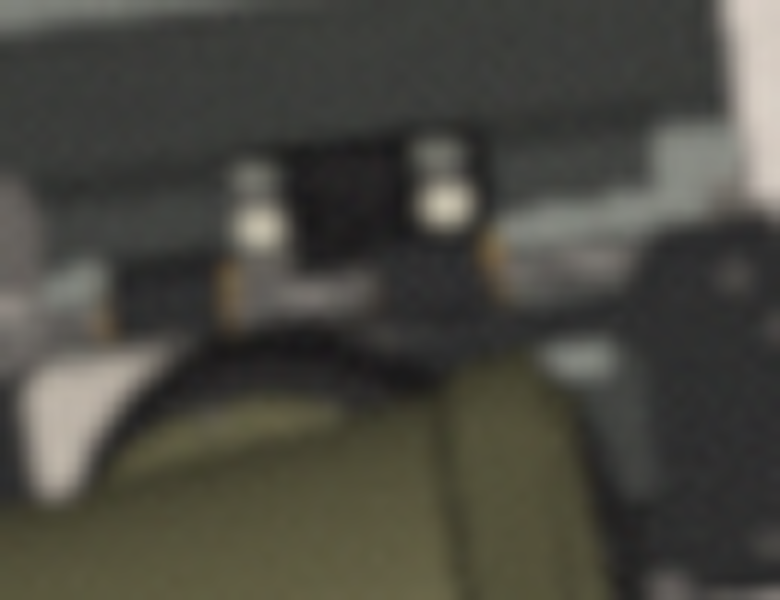

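>>> step_arm(steps=[{"x":-0.001,"y":0,"z":-0.0025,"ax":0,"ay":0,"az":0,"claw":0.0},{"x":0,"y":0,"z":0,"ax":0,"ay":0,"az":0,"claw":0.0}], grip_force=12)

```text
time_s: 18.62
ee_pos: [0.6268, 0.1369, 0.1094]
eef_rot: [-3.138, -0.51, 0.096]
force: [-7.0, -1.8, 1.2]
grip_width: 0.0223
```

```bash
python3 -c "
from h import *
T(58,.040,30);T(67,.040,30);loc()"
```

```text
t 18.62 pos [0.6268 0.1369 0.1094] rpy [-3.138 -0.51   0.096] F [-7.  -1.8  1.2] w 0.0223
tool shift mm [15.6 -0.6 -2.1] turn deg [-0.22  0.81  0.06]
t 18.62 pos [0.6268 0.1369 0.1094] rpy [-3.138 -0.51   0.096] F [-7.  -1.8  1.2] w 0.0223
tool shift mm [21.9 -0.5 -2. ] turn deg [-0.22  0.81  0.06]
u,v,w mm [-33.8  -0.6  24.4] r 41.7 bearing 35.9 lean 29.2
```

>>> step_arm(steps=[{"x":0.004,"y":0,"z":-0.002,"ax":0,"ay":0.4,"az":0,"claw":0.0},{"x":0.0045,"y":0,"z":-0.0018,"ax":0,"ay":0.4,"az":0,"claw":0.0}], grip_force=20)

```text
time_s: 18.78
ee_pos: [0.6309, 0.1373, 0.1157]
eef_rot: [-3.139, -0.519, 0.096]
force: [-8.2, 0.3, 6.2]
grip_width: 0.0122
```

```bash
python3 -c "
from h import *
T(58,.041,30);loc()"
```

```text
t 18.78 pos [0.6309 0.1373 0.1157] rpy [-3.139 -0.519  0.096] F [-8.2  0.3  6.2] w 0.0122
tool shift mm [ 8.9 -0.5  0.4] turn deg [-0.21  0.26  0.07]
u,v,w mm [-29.7  -0.5  30.7] r 42.7 bearing 46.0 lean 29.7
```

>>> step_arm(steps=[{"x":0,"y":0,"z":-0.006,"ax":0,"ay":0,"az":0,"claw":0.0},{"x":-0.006,"y":0,"z":-0.002,"ax":0,"ay":0,"az":0,"claw":0.0},{"x":-0.006,"y":0,"z":0,"ax":0,"ay":0,"az":0,"claw":0.0},{"x":0,"y":0,"z":0,"ax":0,"ay":0,"az":0,"claw":0.0}])

```text
time_s: 19.12
ee_pos: [0.6186, 0.1366, 0.122]
eef_rot: [-3.138, -0.53, 0.096]
force: [-0.5, -0.3, -0.5]
grip_width: 0.0005
```

```bash
python3 -c "
from h import *
T(30,.046,30);loc()
im,_=snap('top','top14');crop(im,195,120,260,170,12,'t14')"
```

```text
t 19.12 pos [0.6186 0.1366 0.122 ] rpy [-3.138 -0.53   0.096] F [-0.5 -0.3 -0.5] w 0.0005
tool shift mm [-5.3 -0.1 13.1] turn deg [-0.27 -0.39  0.07]
u,v,w mm [-42.   -0.1  37. ] r 55.9 bearing 41.4 lean 30.4
```

View pics/t14.png

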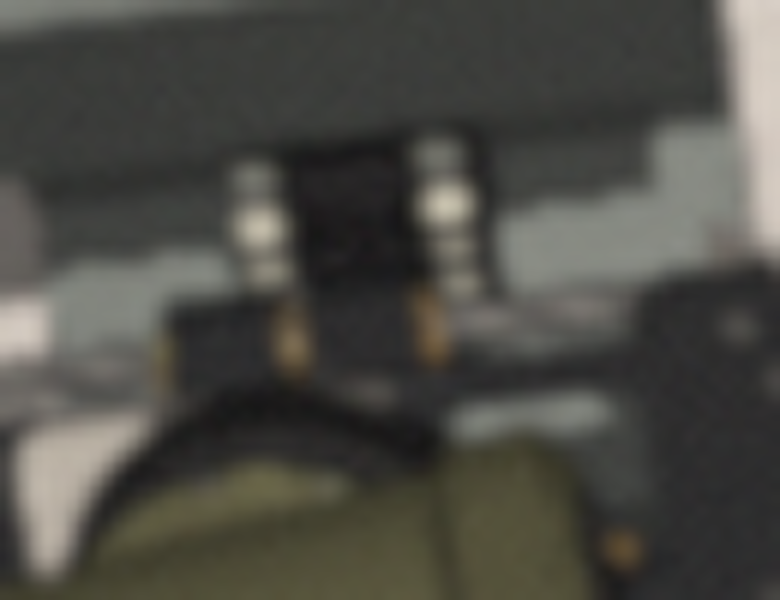

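>>> step_arm(steps=[{"x":-0.006,"y":0,"z":0.005,"ax":0,"ay":0,"az":0,"claw":0.0},{"x":-0.002,"y":0,"z":0.005,"ax":0,"ay":0,"az":0,"claw":0.0},{"x":0,"y":0,"z":0.003,"ax":0,"ay":0,"az":0,"claw":0.0},{"x":0,"y":0,"z":0,"ax":0,"ay":0,"az":0,"claw":0.0}])

```text
time_s: 19.5
ee_pos: [0.6192, 0.1368, 0.1062]
eef_rot: [-3.137, -0.533, 0.096]
force: [-3.8, 0.0, 7.4]
grip_width: 0.0008
```

```bash
python3 -c "
from h import *
T(27.5,.0448,30);T(41.3,.0425,30);T(56,.041,30);loc()"
```

```text
t 19.5 pos [0.6192 0.1368 0.1062] rpy [-3.137 -0.533  0.096] F [-3.8  0.   7.4] w 0.0008
tool shift mm [1.2 0.  1.3] turn deg [-0.28 -0.53  0.07]
t 19.5 pos [0.6192 0.1368 0.1062] rpy [-3.137 -0.533  0.096] F [-3.8  0.   7.4] w 0.0008
tool shift mm [11.6  0.  -1.1] turn deg [-0.28 -0.53  0.07]
t 19.5 pos [0.6192 0.1368 0.1062] rpy [-3.137 -0.533  0.096] F [-3.8  0.   7.4] w 0.0008
tool shift mm [22.4  0.1 -1.6] turn deg [-0.28 -0.53  0.07]
u,v,w mm [-41.4   0.   21.2] r 46.5 bearing 27.1 lean 30.5
```

>>> step_arm(steps=[{"x":0.004,"y":0,"z":-0.0005,"ax":0,"ay":0,"az":0,"claw":0.0},{"x":0.004,"y":0,"z":-0.0003,"ax":0,"ay":0,"az":0,"claw":0.0},{"x":0.004,"y":0,"z":0,"ax":0,"ay":0,"az":0,"claw":0.0}])

```text
time_s: 19.75
ee_pos: [0.6223, 0.1371, 0.1082]
eef_rot: [-3.139, -0.513, 0.097]
force: [-42.8, -3.8, 19.8]
grip_width: 0.0003
```

```bash
python3 -c "
from h import *
T(41.3,.0425,30);T(56,.041,30);loc()"
```

```text
t 19.75 pos [0.6223 0.1371 0.1082] rpy [-3.139 -0.513  0.097] F [-42.8  -3.8  19.8] w 0.0003
tool shift mm [ 7.9  0.1 -1.1] turn deg [-0.21  0.61  0.1 ]
t 19.75 pos [0.6223 0.1371 0.1082] rpy [-3.139 -0.513  0.097] F [-42.8  -3.8  19.8] w 0.0003
tool shift mm [18.7  0.1 -1.9] turn deg [-0.21  0.61  0.1 ]
u,v,w mm [-38.3   0.1  23.2] r 44.7 bearing 31.2 lean 29.4
```

>>> step_arm(steps=[{"x":0.0005,"y":0,"z":-0.003,"ax":0,"ay":0,"az":0,"claw":0.0}])

```text
time_s: 19.83
ee_pos: [0.6203, 0.1369, 0.11]
eef_rot: [-3.139, -0.509, 0.097]
force: [0.7, 0.7, 0.4]
grip_width: 0.0009
```

>>> step_arm(steps=[{"x":0.0025,"y":0,"z":-0.002,"ax":0,"ay":0,"az":0,"claw":0.0}])

```text
time_s: 19.92
ee_pos: [0.621, 0.137, 0.1125]
eef_rot: [-3.14, -0.508, 0.097]
force: [-0.3, 0.1, 0.5]
grip_width: 0.0004
```

```bash
python3 -c "
from h import *
T(41.3,.0425,30);T(56,.041,30);loc()"
```

```text
t 19.92 pos [0.621  0.137  0.1125] rpy [-3.14  -0.508  0.097] F [-0.3  0.1  0.5] w 0.0004
tool shift mm [7.  0.1 3.2] turn deg [-0.19  0.92  0.12]
t 19.92 pos [0.621  0.137  0.1125] rpy [-3.14  -0.508  0.097] F [-0.3  0.1  0.5] w 0.0004
tool shift mm [17.7  0.1  2.4] turn deg [-0.19  0.92  0.12]
u,v,w mm [-39.6   0.1  27.5] r 48.2 bearing 34.8 lean 29.1
```

>>> step_arm(steps=[{"x":0.0005,"y":0,"z":0.0025,"ax":0,"ay":0.5,"az":0,"claw":0.0}])

```text
time_s: 20.0
ee_pos: [0.6234, 0.1373, 0.1114]
eef_rot: [-3.139, -0.518, 0.097]
force: [-0.5, 0.8, 0.7]
grip_width: 0.0005
```

>>> step_arm(steps=[{"x":0.004,"y":0,"z":-0.0005,"ax":0,"ay":0.3,"az":0,"claw":0.0}])

```text
time_s: 20.08
ee_pos: [0.626, 0.1375, 0.1125]
eef_rot: [-3.14, -0.521, 0.097]
force: [-14.3, -1.5, -6.0]
grip_width: 0.0004
```

>>> step_arm(steps=[{"x":0.004,"y":0,"z":-0.001,"ax":0,"ay":0.3,"az":0,"claw":0.0}])

```text
time_s: 20.17
ee_pos: [0.6269, 0.1376, 0.1129]
eef_rot: [-3.14, -0.52, 0.097]
force: [-21.3, -1.2, 1.7]
grip_width: 0.0007
```

```bash
python3 -c "
from h import *
T(56,.041,30);loc()"
```

```text
t 20.17 pos [0.6269 0.1376 0.1129] rpy [-3.14  -0.52   0.097] F [-21.3  -1.2   1.7] w 0.0007
tool shift mm [12.3  0.1  0. ] turn deg [-0.16  0.22  0.12]
u,v,w mm [-33.6   0.1  27.9] r 43.7 bearing 39.7 lean 29.8
```

>>> step_arm(steps=[{"x":0.004,"y":0,"z":-0.0025,"ax":0,"ay":0.2,"az":0,"claw":0.0}])

```text
time_s: 20.25
ee_pos: [0.6284, 0.1377, 0.1155]
eef_rot: [-3.14, -0.52, 0.097]
force: [0.4, -0.2, -0.9]
grip_width: 0.0003
```

>>> step_arm(steps=[{"x":0.004,"y":0,"z":-0.002,"ax":0,"ay":0.2,"az":0,"claw":0.0}])

```text
time_s: 20.33
ee_pos: [0.631, 0.1379, 0.119]
eef_rot: [-3.14, -0.524, 0.098]
force: [-0.0, -0.9, 0.6]
grip_width: 0.0003
```

>>> step_arm(steps=[{"x":0.004,"y":0,"z":-0.001,"ax":0,"ay":0.2,"az":0,"claw":0.0}])

```text
time_s: 20.42
ee_pos: [0.6346, 0.1382, 0.1223]
eef_rot: [-3.14, -0.528, 0.097]
force: [-1.0, -0.4, 0.6]
grip_width: 0.0006
```

```bash
python3 -c "
from h import *
T(56,.041,30);loc()"
```

```text
t 20.42 pos [0.6346 0.1382 0.1223] rpy [-3.14  -0.528  0.097] F [-1.  -0.4  0.6] w 0.0006
tool shift mm [ 0.9 -0.   4.4] turn deg [-0.14 -0.27  0.12]
u,v,w mm [-25.9  -0.   37.3] r 45.4 bearing 55.2 lean 30.3
```

>>> step_arm(steps=[{"x":0,"y":0,"z":-0.03,"ax":0,"ay":0,"az":0,"claw":0.0},{"x":0,"y":0,"z":-0.03,"ax":0,"ay":0,"az":0,"claw":0.0},{"x":-0.02,"y":0,"z":-0.03,"ax":0,"ay":0,"az":0,"claw":0.0},{"x":-0.02,"y":0,"z":-0.02,"ax":0,"ay":0,"az":0,"claw":0.0}])

```text
time_s: 20.75
ee_pos: [0.547, 0.1289, 0.1983]
eef_rot: [-3.14, -0.529, 0.096]
force: [-1.0, 0.1, 0.7]
grip_width: 0.0001
```

```bash
python3 -c "
from h import *
loc()
im,_=snap('top','top15');crop(im,195,120,260,170,12,'t15')"
```

```text
u,v,w mm [-114.    -1.   113.3] r 160.7 bearing 44.8 lean 30.3
```

View pics/t15.png

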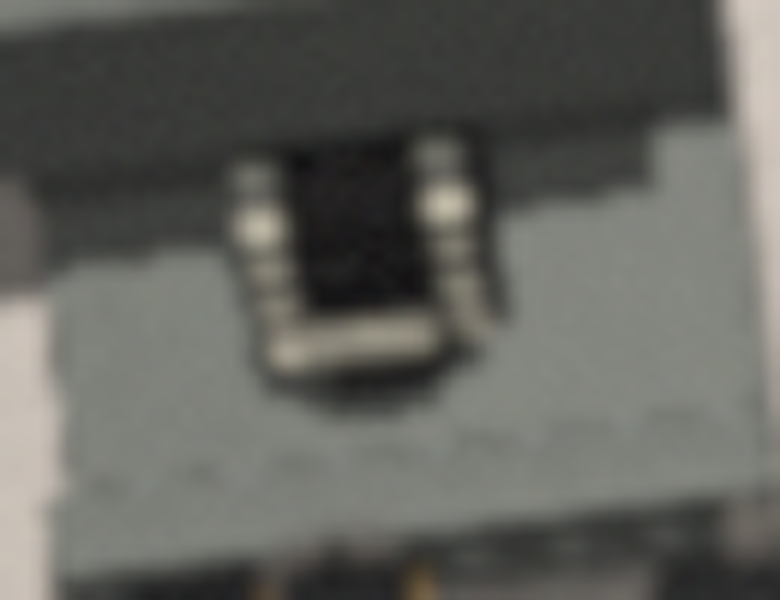

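```bash
cat > bar.py <<'E'
from h import *
def bar(tag,save=None):
    im,_=load(tag); M=R.from_euler('z',CY).as_matrix(); A=np.array([.6595,.141,.085])
    # sample along arc, averaging over v
    an=np.arange(-10,91,1.0); pr=[]
    g=im.astype(np.float32).mean(-1)
    for a in an:
        a=math.radians(a)
        p=np.array([[-.043*math.cos(a),v,.043*math.sin(a)] for v in np.linspace(-.008,.008,9)])@M.T+A
        uv=proj('top',p).astype(np.float32)
        pr.append(cv2.remap(g,uv[:,0].reshape(1,-1),uv[:,1].reshape(1,-1),cv2.INTER_LINEAR).mean())
    pr=np.array(pr); print(tag,' '.join(f'{int(a)}:{v:.0f}' for a,v in zip(an[::5],pr[::5])))
    w=np.clip(pr-60,0,None)*(an>=-5)*(an<85); print('peak',an[pr.argmax()],'centroid',(w*an).sum()/w.sum())
if __name__=='__main__':
    import sys
    for t in sys.argv[1:]: bar(t)
E
python3 bar.py top0 top10 top15
```

```text
top0 -10:94 -5:96 0:99 5:93 10:75 15:48 20:31 25:27 30:26 35:25 40:29 45:25 50:27 55:30 60:29 65:29 70:33 75:33 80:33 85:52 90:56
peak 0.0 centroid 1.9243233582272274
top10 -10:110 -5:113 0:116 5:109 10:88 15:56 20:35 25:32 30:31 35:30 40:34 45:31 50:32 55:36 60:33 65:35 70:40 75:39 80:40 85:61 90:66
peak 0.0 centroid 2.4510617991047297
top15 -10:45 -5:41 0:38 5:42 10:60 15:91 20:124 25:133 30:101 35:47 40:24 45:27 50:28 55:26 60:30 65:33 70:34 75:29 80:35 85:54 90:58
peak 24.0 centroid 22.85035851704602
```

```bash
python3 - <<'E'
from h import *
from scipy.optimize import least_squares
M=R.from_euler('z',CY).as_matrix(); A=np.array([.6595,.141,.085])
def P(a,r,v=0): a=math.radians(a); return proj('top',M@np.array([-r*math.cos(a),v,r*math.sin(a)])+A)[0]
prof={}
for t in('top0','top15'):
    im,_=load(t); g=im.astype(np.float32).mean(-1)
    rows=np.arange(134,158,.25); out=[]
    for r in rows:
        # follow the tilt: points at v from -8..8mm, same wheel angle ~ line slope
        a=P(15,.043,.007);b=P(15,.043,-.007); sl=(b[1]-a[1])/(b[0]-a[0]); c=(a+b)/2
        xs=np.linspace(a[0],b[0],9).astype(np.float32); ys=(r+sl*(xs-c[0])).astype(np.float32)
        out.append(cv2.remap(g,xs.reshape(1,-1),ys.reshape(1,-1),cv2.INTER_LINEAR).mean())
    prof[t]=np.array(out); print(t,' '.join(f'{r:.0f}:{o:.0f}' for r,o in zip(rows[::4],prof[t][::4])))
for r in(.041,.043,.045): print(r,[ (k,round(P(k,r)[1],2)) for k in(-30,-18,-10,-5,0,5,10,15,20,25,30,35,45)])
for rr in(.034,): print('ticks',[(k,np.round(P(15*k,rr,.017),1),np.round(P(15*k,rr,-.017),1)) for k in range(6)])
g0=load('top15')[0].astype(np.float32).mean(-1)
for v in(.017,-.017):
    print('tick profile',v,[ (r,int(np.mean(g0[r,int(round(P(30,.034,v)[0]-(r-146)*.15*(1)))+np.array([-1,0,1])]))) for r in range(130,154)])
E
```

```text
top0 134:39 135:37 136:36 137:37 138:34 139:32 140:30 141:27 142:25 143:28 144:28 145:24 146:26 147:28 148:28 149:41 150:78 151:103 152:92 153:76 154:90 155:114 156:122 157:119
top15 134:37 135:38 136:39 137:40 138:36 139:29 140:28 141:29 142:27 143:24 144:27 145:48 146:93 147:130 148:132 149:100 150:59 151:37 152:47 153:67 154:93 155:118 156:125 157:122
0.041 [(-30, np.float64(150.32)), (-18, np.float64(150.83)), (-10, np.float64(150.77)), (-5, np.float64(150.56)), (0, np.float64(150.23)), (5, np.float64(149.77)), (10, np.float64(149.19)), (15, np.float64(148.48)), (20, np.float64(147.66)), (25, np.float64(146.73)), (30, np.float64(145.7)), (35, np.float64(144.57)), (45, np.float64(142.05))]
0.043 [(-30, np.float64(151.1)), (-18, np.float64(151.65)), (-10, np.float64(151.59)), (-5, np.float64(151.37)), (0, np.float64(151.03)), (5, np.float64(150.55)), (10, np.float64(149.94)), (15, np.float64(149.2)), (20, np.float64(148.34)), (25, np.float64(147.37)), (30, np.float64(146.28)), (35, np.float64(145.09)), (45, np.float64(142.45))]
0.045 [(-30, np.float64(151.89)), (-18, np.float64(152
[... 482 characters left out ...]
([232. , 139.8])), (4, array([217.2, 138. ]), array([231.4, 136.2])), (5, array([216.6, 134.3]), array([230.9, 132.5]))]
tick profile 0.017 [(130, 56), (131, 46), (132, 34), (133, 24), (134, 29), (135, 34), (136, 34), (137, 36), (138, 38), (139, 39), (140, 57), (141, 60), (142, 72), (143, 68), (144, 74), (145, 91), (146, 97), (147, 114), (148, 129), (149, 140), (150, 114), (151, 80), (152, 82), (153, 115)]
tick profile -0.017 [(130, 45), (131, 41), (132, 45), (133, 45), (134, 52), (135, 71), (136, 94), (137, 97), (138, 80), (139, 73), (140, 84), (141, 90), (142, 89), (143, 110), (144, 107), (145, 103), (146, 104), (147, 88), (148, 72), (149, 56), (150, 63), (151, 89), (152, 109), (153, 119)]
```

```bash
python3 -c "
from h import *
T(34.8,.0485,29.5)"
```

```text
t 20.8 pos [0.5443 0.1289 0.1993] rpy [-3.14  -0.53   0.097] F [ 2.  -0.2  3.2] w 0.0005
tool shift mm [ 22.6  -0.5 113.6] turn deg [-0.12 -0.85  0.08]
```

>>> step_arm(steps=[{"x":0.006,"y":0,"z":0.03,"ax":0,"ay":0,"az":0,"claw":0.0},{"x":0.006,"y":0,"z":0.03,"ax":0,"ay":0,"az":0,"claw":0.0},{"x":0.006,"y":0,"z":0.028,"ax":0,"ay":-0.5,"az":0,"claw":0.0},{"x":0.003,"y":0,"z":0.01,"ax":0,"ay":0,"az":0,"claw":0.0},{"x":0,"y":0,"z":0,"ax":0,"ay":0,"az":0,"claw":0.0}])

```text
time_s: 21.22
ee_pos: [0.6174, 0.1366, 0.1311]
eef_rot: [-3.139, -0.538, 0.096]
force: [0.2, 0.4, -0.8]
grip_width: 0.0001
```

```bash
python3 -c "
from h import *
T(34.8,.0485,29.5);loc()"
```

```text
t 21.22 pos [0.6174 0.1366 0.1311] rpy [-3.139 -0.538  0.096] F [ 0.2  0.4 -0.8] w 0.0001
tool shift mm [-6.5  0.  17.5] turn deg [-0.21 -1.34  0.07]
u,v,w mm [-43.2  -0.   46.1] r 63.2 bearing 46.8 lean 30.8
```

>>> step_arm(steps=[{"x":-0.005,"y":0,"z":0.006,"ax":0,"ay":-0.6,"az":0,"claw":0.0},{"x":-0.003,"y":0,"z":0.006,"ax":0,"ay":0,"az":0,"claw":0.0},{"x":0,"y":0,"z":0.004,"ax":0,"ay":0,"az":0,"claw":0.0},{"x":0,"y":0,"z":0,"ax":0,"ay":0,"az":0,"claw":0.0}])

```text
time_s: 21.55
ee_pos: [0.6188, 0.1367, 0.1133]
eef_rot: [-3.139, -0.529, 0.096]
force: [-0.8, 0.9, -0.6]
grip_width: 0.0005
```

```bash
python3 -c "
from h import *
T(34.8,.0485,29.5);loc()"
```

```text
t 21.55 pos [0.6188 0.1367 0.1133] rpy [-3.139 -0.529  0.096] F [-0.8  0.9 -0.6] w 0.0005
tool shift mm [1.4 0.  1.5] turn deg [-0.22 -0.83  0.07]
u,v,w mm [-41.8   0.   28.3] r 50.4 bearing 34.1 lean 30.3
```

>>> step_arm(steps=[{"x":0.0015,"y":0,"z":0.004,"ax":0,"ay":0,"az":0,"claw":0.0}])

```text
time_s: 21.63
ee_pos: [0.6221, 0.1371, 0.1112]
eef_rot: [-3.138, -0.53, 0.096]
force: [-1.8, -0.5, 1.5]
grip_width: 0.0002
```

>>> step_arm(steps=[{"x":0.004,"y":0,"z":-0.0005,"ax":0,"ay":0,"az":0,"claw":0.0}])

```text
time_s: 21.72
ee_pos: [0.6249, 0.1374, 0.1132]
eef_rot: [-3.138, -0.529, 0.097]
force: [-1.8, 0.0, 0.2]
grip_width: 0.0005
```

>>> step_arm(steps=[{"x":0.004,"y":0,"z":-0.0012,"ax":0,"ay":0,"az":0,"claw":0.0}])

```text
time_s: 21.8
ee_pos: [0.6281, 0.1378, 0.1168]
eef_rot: [-3.138, -0.529, 0.097]
force: [-0.5, -0.9, 0.7]
grip_width: 0.0003
```

>>> step_arm(steps=[{"x":0.004,"y":0,"z":-0.0012,"ax":0,"ay":0,"az":0,"claw":0.0}])

```text
time_s: 21.88
ee_pos: [0.6313, 0.1381, 0.1206]
eef_rot: [-3.138, -0.53, 0.097]
force: [0.6, 0.4, -0.2]
grip_width: 0.0007
```

```bash
python3 -c "
from h import *
loc()"
```

```text
u,v,w mm [-29.2   0.2  35.6] r 46.0 bearing 50.6 lean 30.4
```

>>> step_arm(steps=[{"x":-0.005,"y":0,"z":-0.004,"ax":0,"ay":0,"az":0,"claw":0.0},{"x":-0.008,"y":0,"z":0.001,"ax":0,"ay":-0.3,"az":0,"claw":0.0},{"x":-0.002,"y":0,"z":0.004,"ax":0,"ay":0,"az":0,"claw":0.0},{"x":0,"y":0,"z":0,"ax":0,"ay":0,"az":0,"claw":0.0}])

```text
time_s: 22.22
ee_pos: [0.6188, 0.137, 0.1135]
eef_rot: [-3.138, -0.528, 0.096]
force: [-0.2, -0.3, -0.6]
grip_width: 0.0004
```

```bash
python3 -c "
from h import *
T(33.7,.0469,30);loc()"
```

```text
t 22.22 pos [0.6188 0.137  0.1135] rpy [-3.138 -0.528  0.096] F [-0.2 -0.3 -0.6] w 0.0004
tool shift mm [1.1 0.2 3.5] turn deg [-0.24 -0.23  0.07]
u,v,w mm [-41.7   0.2  28.5] r 50.5 bearing 34.3 lean 30.2
```

>>> step_arm(steps=[{"x":0.001,"y":0,"z":0.005,"ax":0,"ay":0,"az":0,"claw":0.0},{"x":0.002,"y":0,"z":0.001,"ax":0,"ay":0,"az":0,"claw":0.0}])

```text
time_s: 22.38
ee_pos: [0.6233, 0.1375, 0.109]
eef_rot: [-3.138, -0.525, 0.097]
force: [-29.7, -3.6, 18.0]
grip_width: 0.0001
```

```bash
python3 -c "
from h import *
loc()"
```

```text
u,v,w mm [-37.2   0.3  24. ] r 44.3 bearing 32.8 lean 30.1
```

>>> step_arm(steps=[{"x":0.004,"y":0,"z":0,"ax":0,"ay":0,"az":0,"claw":0.0}])

```text
time_s: 22.47
ee_pos: [0.6241, 0.1376, 0.1092]
eef_rot: [-3.139, -0.517, 0.097]
force: [-48.7, -5.5, 23.4]
grip_width: 0.0006
```

>>> step_arm(steps=[{"x":0.004,"y":0,"z":-0.0005,"ax":0,"ay":0,"az":0,"claw":0.0}])

```text
time_s: 22.55
ee_pos: [0.6241, 0.1376, 0.1094]
eef_rot: [-3.14, -0.508, 0.097]
force: [-38.2, -4.5, 16.0]
grip_width: 0.0002
```

```bash
python3 -c "
from h import *
loc()"
```

```text
u,v,w mm [-36.5   0.3  24.4] r 43.9 bearing 33.8 lean 29.1
```

>>> step_arm(steps=[{"x":0.0035,"y":0,"z":-0.003,"ax":0,"ay":0.5,"az":0,"claw":0.0}])

```text
time_s: 22.63
ee_pos: [0.6244, 0.1376, 0.1123]
eef_rot: [-3.14, -0.512, 0.098]
force: [0.5, 0.0, -0.0]
grip_width: 0.0006
```

>>> step_arm(steps=[{"x":0.0045,"y":0,"z":-0.0015,"ax":0,"ay":0.3,"az":0,"claw":0.0}])

```text
time_s: 22.72
ee_pos: [0.6267, 0.1379, 0.1149]
eef_rot: [-3.141, -0.514, 0.098]
force: [-7.0, -0.8, 1.0]
grip_width: 0.0005
```

```bash
python3 -c "
from h import *
loc()"
```

```text
u,v,w mm [-33.8   0.4  29.9] r 45.1 bearing 41.5 lean 29.5
```

>>> step_arm(steps=[{"x":0.005,"y":0,"z":-0.0007,"ax":0,"ay":0,"az":0,"claw":0.0}])

```text
time_s: 22.8
ee_pos: [0.6296, 0.1382, 0.1168]
eef_rot: [-3.141, -0.511, 0.098]
force: [-11.0, -2.1, 2.3]
grip_width: 0.0003
```

>>> step_arm(steps=[{"x":0.005,"y":0,"z":-0.0005,"ax":0,"ay":0,"az":0,"claw":0.0}])

```text
time_s: 22.88
ee_pos: [0.6329, 0.1385, 0.1186]
eef_rot: [-3.141, -0.507, 0.098]
force: [-10.7, -1.0, 3.1]
grip_width: 0.0007
```

```bash
python3 -c "
from h import *
loc()
im,_=snap('top','top16');crop(im,195,120,260,170,12,'t16')"
```

```text
u,v,w mm [-27.6   0.4  33.6] r 43.5 bearing 50.6 lean 29.1
```

View pics/t16.png

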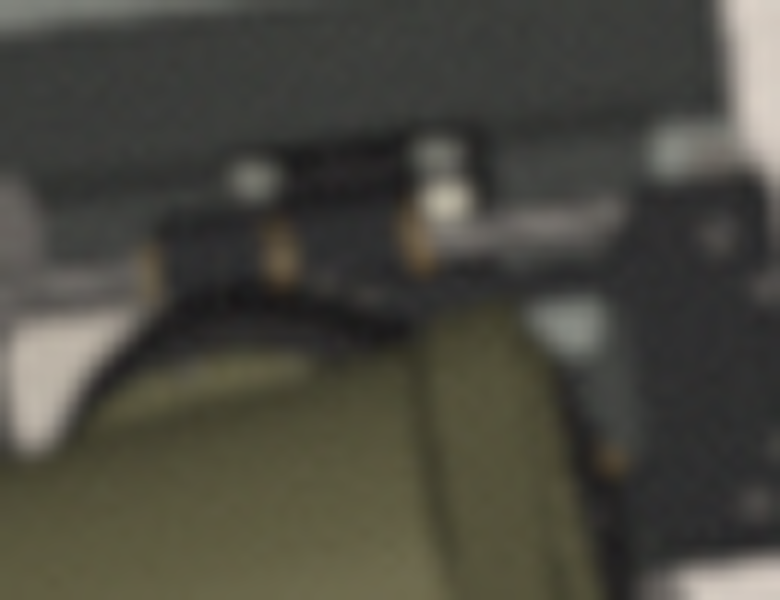

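>>> step_arm(steps=[{"x":-0.002,"y":0,"z":-0.02,"ax":0,"ay":0,"az":0,"claw":0.0},{"x":-0.01,"y":0,"z":-0.03,"ax":0,"ay":0,"az":0,"claw":0.0},{"x":-0.02,"y":0,"z":-0.03,"ax":0,"ay":0,"az":0,"claw":0.0},{"x":-0.02,"y":0,"z":-0.02,"ax":0,"ay":0,"az":0,"claw":0.0}])

```text
time_s: 23.27
ee_pos: [0.5407, 0.1288, 0.1795]
eef_rot: [-3.141, -0.504, 0.097]
force: [0.2, -0.6, 0.7]
grip_width: 0.0004
```

```bash
python3 -c "
from h import *
loc()
im,_=snap('top','top17');crop(im,195,120,260,170,12,'t17')"; python3 bar.py top17
```

```text
u,v,w mm [-120.3   -0.5   94.5] r 153.0 bearing 38.2 lean 28.9
top17 -10:47 -5:42 0:36 5:30 10:29 15:44 20:78 25:121 30:144 35:117 40:57 45:25 50:26 55:32 60:29 65:32 70:37 75:35 80:35 85:53 90:58
peak 30.0 centroid 29.340611835250485
```

View pics/t17.png

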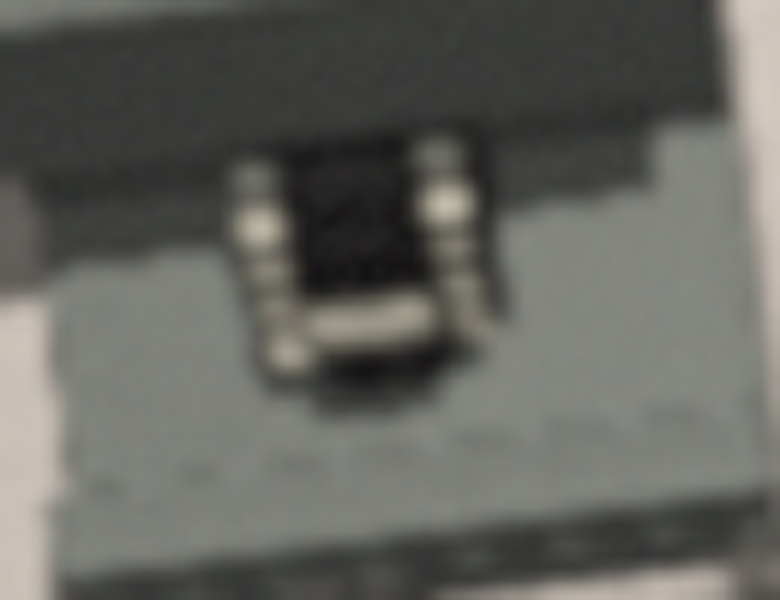

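```bash
python3 -c "
from h import *
from bar import bar
for i in range(3): snap('top','top18%d'%i); bar('top18%d'%i)
delta(.6188,.137,.1135,[math.pi,-.525,.095])"
```

```text
top180 -10:46 -5:42 0:36 5:30 10:29 15:44 20:78 25:121 30:143 35:117 40:57 45:26 50:27 55:32 60:29 65:31 70:37 75:35 80:35 85:54 90:59
peak 30.0 centroid 29.35081655464927
top181 -10:47 -5:42 0:36 5:30 10:29 15:44 20:78 25:121 30:143 35:117 40:57 45:27 50:27 55:31 60:29 65:31 70:37 75:36 80:35 85:54 90:58
peak 30.0 centroid 29.32680074481591
top182 -10:47 -5:42 0:36 5:30 10:30 15:44 20:78 25:122 30:144 35:117 40:57 45:26 50:27 55:31 60:29 65:32 70:37 75:36 80:35 85:53 90:58
peak 30.0 centroid 29.313306776058877
t 23.47 pos [0.5418 0.129  0.1788] rpy [-3.141 -0.504  0.097] F [-0.6 -0.5  0.7] w 0.0001
tool shift mm [36.2 -0.4 94.6] turn deg [-0.08  1.2   0.11]
```

>>> step_arm(steps=[{"x":0.009,"y":0,"z":0.028,"ax":0,"ay":0.6,"az":0,"claw":0.0},{"x":0.009,"y":0,"z":0.028,"ax":0,"ay":0.4,"az":0,"claw":0.0},{"x":0.008,"y":0,"z":0.02,"ax":0,"ay":0,"az":0,"claw":0.0},{"x":0.005,"y":0,"z":0.008,"ax":0,"ay":0,"az":0,"claw":0.0},{"x":0,"y":0,"z":0,"ax":0,"ay":0,"az":0,"claw":0.0}])

```text
time_s: 23.88
ee_pos: [0.6173, 0.1361, 0.116]
eef_rot: [-3.141, -0.524, 0.097]
force: [-1.8, 0.2, 0.2]
grip_width: 0.0
```

```bash
python3 -c "
from h import *
delta(.6195,.137,.112,[math.pi,-.525,.095]);loc()"
```

```text
t 23.88 pos [0.6173 0.1361 0.116 ] rpy [-3.141 -0.524  0.097] F [-1.8  0.2  0.2] w 0.0
tool shift mm [-0.1 -0.7  4.6] turn deg [-0.07  0.08  0.09]
u,v,w mm [-43.3  -0.5  31. ] r 53.3 bearing 35.6 lean 30.0
```

>>> step_arm(steps=[{"x":0.001,"y":-0.0005,"z":0.007,"ax":0,"ay":0,"az":0,"claw":0.0},{"x":0.002,"y":0,"z":0.0005,"ax":0,"ay":0,"az":0,"claw":0.0}])

```text
time_s: 24.05
ee_pos: [0.6234, 0.1371, 0.1088]
eef_rot: [3.142, -0.519, 0.097]
force: [-33.7, -2.8, 20.4]
grip_width: 0.0004
```

```bash
python3 -c "
from h import *
loc()"
```

```text
u,v,w mm [-37.2  -0.1  23.8] r 44.2 bearing 32.6 lean 29.7
```

>>> step_arm(steps=[{"x":0.004,"y":0,"z":-0.002,"ax":0,"ay":0.4,"az":0,"claw":0.0}])

```text
time_s: 24.13
ee_pos: [0.6245, 0.1372, 0.1108]
eef_rot: [3.141, -0.521, 0.097]
force: [-2.4, -0.1, 0.3]
grip_width: 0.0002
```

>>> step_arm(steps=[{"x":0.005,"y":0,"z":-0.0015,"ax":0,"ay":0.2,"az":0,"claw":0.0}])

```text
time_s: 24.22
ee_pos: [0.6263, 0.1374, 0.1126]
eef_rot: [3.141, -0.519, 0.097]
force: [-14.6, -0.7, -7.0]
grip_width: 0.0004
```

```bash
python3 -c "
from h import *
loc()"
```

```text
u,v,w mm [-34.2  -0.1  27.6] r 44.0 bearing 38.9 lean 29.7
```

>>> step_arm(steps=[{"x":0.005,"y":0,"z":-0.002,"ax":0,"ay":0.2,"az":0,"claw":0.0}])

```text
time_s: 24.3
ee_pos: [0.627, 0.1374, 0.1136]
eef_rot: [3.14, -0.513, 0.097]
force: [-8.7, -0.7, -6.1]
grip_width: 0.0004
```

>>> step_arm(steps=[{"x":0.005,"y":0,"z":-0.0012,"ax":0,"ay":0.2,"az":0,"claw":0.0}])

```text
time_s: 24.38
ee_pos: [0.6293, 0.1376, 0.1155]
eef_rot: [3.14, -0.512, 0.097]
force: [-4.6, -1.3, 0.7]
grip_width: 0.0003
```

```bash
python3 -c "
from h import *
loc()"
```

```text
u,v,w mm [-31.2  -0.1  30.5] r 43.6 bearing 44.3 lean 29.4
```

Continue with a slight inward bias.

>>> step_arm(steps=[{"x":0.005,"y":0,"z":-0.0005,"ax":0,"ay":0.2,"az":0,"claw":0.0}])

```text
time_s: 24.47
ee_pos: [0.6328, 0.138, 0.1178]
eef_rot: [3.139, -0.514, 0.097]
force: [-10.2, -2.5, 11.2]
grip_width: 0.0007
```

>>> step_arm(steps=[{"x":0.005,"y":0,"z":0,"ax":0,"ay":0.2,"az":0,"claw":0.0}])

```text
time_s: 24.55
ee_pos: [0.6364, 0.1384, 0.1201]
eef_rot: [3.139, -0.515, 0.097]
force: [-20.4, -3.2, 15.6]
grip_width: 0.0002
```

>>> step_arm(steps=[{"x":0.005,"y":0,"z":0,"ax":0,"ay":0.2,"az":0,"claw":0.0}])

```text
time_s: 24.63
ee_pos: [0.6405, 0.1388, 0.123]
eef_rot: [3.139, -0.518, 0.098]
force: [-5.7, -1.5, 7.5]
grip_width: 0.0007
```

```bash
python3 -c "
from h import *
loc()"
```

```text
u,v,w mm [-20.  -0.  38.] r 43.0 bearing 62.2 lean 29.7
```

>>> step_arm(steps=[{"x":0,"y":0,"z":-0.02,"ax":0,"ay":0,"az":0,"claw":0.0},{"x":-0.01,"y":0,"z":-0.03,"ax":0,"ay":0,"az":0,"claw":0.0},{"x":-0.02,"y":0,"z":-0.03,"ax":0,"ay":0,"az":0,"claw":0.0},{"x":-0.02,"y":0,"z":-0.02,"ax":0,"ay":0,"az":0,"claw":0.0}])

```text
time_s: 24.97
ee_pos: [0.5481, 0.1297, 0.185]
eef_rot: [3.139, -0.516, 0.097]
force: [-0.2, 0.3, 0.0]
grip_width: 0.0006
```

```bash
python3 -c "
from h import *
from bar import bar
loc()
im,_=snap('top','top19');crop(im,195,120,260,170,12,'t19');bar('top19')
delta(.6195,.137,.112,[math.pi,-.525,.095])"
```

```text
u,v,w mm [-112.9   -0.3  100. ] r 150.8 bearing 41.5 lean 29.5
top19 -10:48 -5:44 0:38 5:31 10:27 15:27 20:28 25:29 30:25 35:27 40:28 45:28 50:82 55:162 60:170 65:88 70:35 75:33 80:34 85:54 90:59
peak 58.0 centroid 57.71720295431519
t 25.02 pos [0.5451 0.1296 0.1857] rpy [ 3.139 -0.516  0.097] F [2.1 0.3 2.9] w 0.0005
tool shift mm [ 28.7  -0.5 101. ] turn deg [0.11 0.54 0.11]
```

View pics/t19.png

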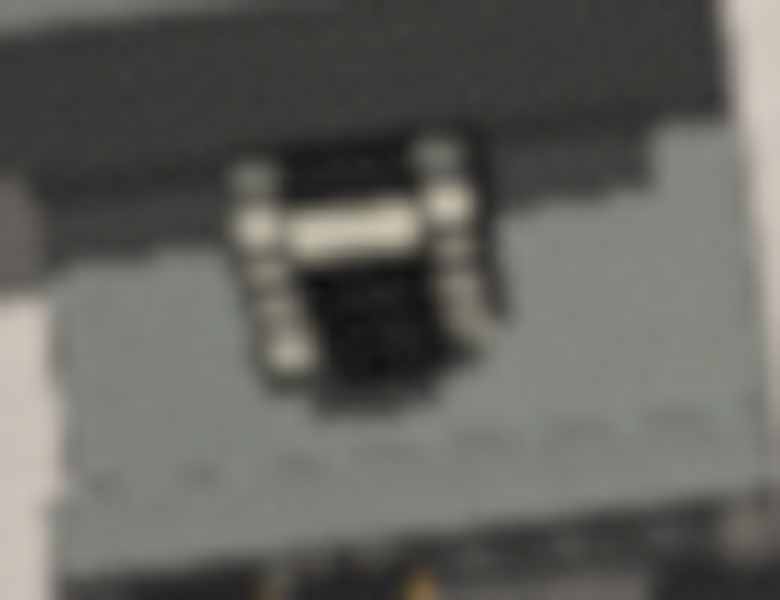

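>>> step_arm(steps=[{"x":-0.02,"y":0,"z":-0.03,"ax":0,"ay":0,"az":0,"claw":0.0},{"x":-0.02,"y":0,"z":-0.03,"ax":0,"ay":0,"az":0,"claw":0.0},{"x":0,"y":0,"z":0,"ax":0,"ay":0,"az":0,"claw":0.0}])

```text
time_s: 25.27
ee_pos: [0.4776, 0.1231, 0.2159]
eef_rot: [3.138, -0.509, 0.098]
force: [-0.7, -0.5, 1.4]
grip_width: 0.0001
```

```bash
python3 chk.py scene20; python3 -c "
from h import *
from bar import bar
im,_=snap('top','top20');bar('top20')
a=cv2.imread('pics/top20.png');b=cv2.imread('pics/scene20.png');cv2.imwrite('pics/fin.png',cv2.resize(np.hstack([a,b]),None,fx=.71,fy=.71))"
```

```text
t 25.27 pos [0.4776 0.1231 0.2159] rpy [ 3.138 -0.509  0.098] F [-0.7 -0.5  1.4] w 0.0001
tool shift mm [113.2 309.2  54. ] turn deg [ -3.22 -29.08  13.09]
-0.15 14 [0.0184]
-0.138 19 [0.0188]
-0.126 23 [0.0189]
-0.114 24 [0.02]
-0.102 25 [0.0201]
-0.09 28 [0.0205]
-0.078 25 [0.021]
-0.066 30 [0.0213]
-0.054 29 [0.0217]
-0.042 28 [0.0219]
-0.03 23 [0.0228]
-0.018 0 
-0.006 5 [0.019]
top20 -10:47 -5:43 0:37 5:31 10:27 15:26 20:28 25:28 30:25 35:26 40:28 45:29 50:80 55:159 60:166 65:86 70:35 75:32 80:33 85:52 90:57
peak 58.0 centroid 57.71855948930212
```

View pics/fin.png

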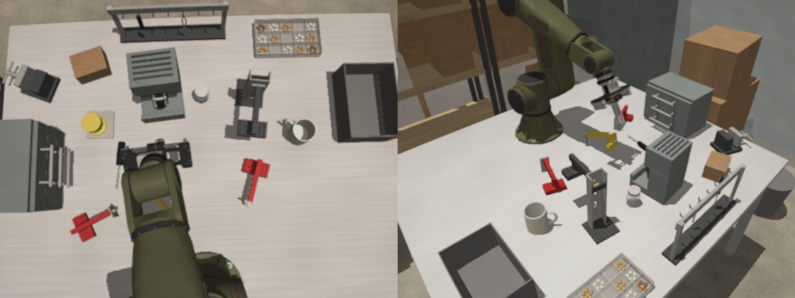

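View pics/o_scene20.png

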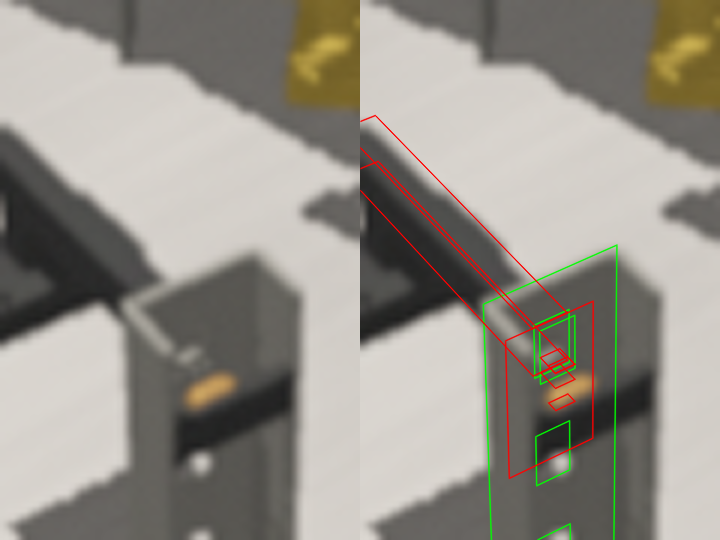

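```bash
python3 -c "
from h import *
print(ctrl.get_obs()['time_s']);print(ticket.hand_in())"
```

```text
25.3667
the job is handed in; nothing more can be done
None
```

The bracket light is hooked in the top slot and pressed down to a hard stop. The dimmer wheel is at click 4, the broad mark. I handed the job in at 25.4 s, and no verdict was reported.

**Light**
- **Height:** the scene camera's depth puts the hook within about 1 mm of the slot's lower edge.
- **Lock:** I pressed down with about 30 N. Before that last press, a test pull met rising resistance about 5 to 7 mm up, peaking near 4.5 N above the light's weight, so I judged it to be behind the catch. I never clearly saw the catch's 5 to 10 N as the hook went in, because force is only read at the end of each step. The lock rests on the pull test and the hard stop.
- **Tilt:** the light droops about 2°, which fits the hook's 1.5 mm of play on the plate.

**Wheel**
- **Method:** the bar started at click 0. My first try, pinching the rim, slipped off. I then rolled the wheel up with closed fingertips, checking the bar with the camera between strokes.
- **Contact force:** the fingertips briefly pressed the wheel with up to about 54 N. That is above the 40 N limit set for the arm and the gripper's body. I took that limit not to cover the fingertips, but I could not confirm it.
- **Result:** the bar reads 57.7°, where 60° is click 4 and 45° is click 3. It lies between the two broad ticks and read the same in two pictures 0.3 s apart.
- **Disagreement:** one mid-way reading of about 23° fell between clicks; the next, after another stroke, read 29°, which is click 2.

In the last pictures, the other objects in view look unmoved. The arm hides the yellow look-alike and most of the hex driver from the top camera. The robot was touching nothing.

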